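# Fit the umbrella hook to the leaning coat peg and lock it

## Robot

A 7-joint arm with a two-finger parallel gripper is mounted at the origin on the work surface. World frame = base frame: x ahead of the robot, y to its left, z up, the work surface at z = 0. Lengths are in m, angles in rad, forces in N, time in s.
With the tool pointing down it reaches from about 0.425 to 0.95 m from the base axis. Payload 16.7 kg.
Tool frame: the origin (TCP) lies at the very end of the fingers, on their centre line; the grasp point (between the pads) lies 19 mm behind it; x points along the fingers, y is the direction in which the jaws open and shut, and the axes are right-handed (so a half turn about x gives the same grasp; the last joint's range is limited). The gripper opens to 94 mm and grips with 3 to 60 N. Pads are 16 mm wide; open, the fingers measure 119 mm over their backs; the gripper's body (75 mm by 177 mm) begins 78 mm behind the grasp point.
Start: joints at [-1.312, 0.426, 0.074, 1.606, -0.034, 1.111, -0.067], TCP at [0.268, 0.62, 0.205] pointing down, gripper open.
Joint ranges: [-2.85, 2.85], [-0.5, 2.14], [-1.23, 1.37], [0.21, 2.46], [-1.02, 4.16], [0.16, 2.05], [-2.73, 2.73]. Speed limits (rad/s): [1.89, 1.89, 2.39, 2.39, 3.01, 3.01, 3.01].

## Interface

Orientations are given as [roll, pitch, yaw] about the fixed x, y, z axes, in that order (R = Rz(yaw) Ry(pitch) Rx(roll)).
In Python, from station import bot gives the robot as it stands.
- The arm moves only by the tool step_arm, never from a script. Its arguments are lists of equal length, an entry for each row: "jaw": the closure, from 0 (fully open) to 1 (shut); "xyz": the shift along the tool's x, y, z normalised to -1 to 1, where 1 is 2 cm, a list of three; "roll": the turn about the tool's x normalised to -1 to 1, where 1 is 5 degrees. In form: {"jaw": [jaw, ...], "xyz": [[x, y, z], ...], "roll": [roll, ...]}. A call has 1 to 5 rows; each row shifts and turns the pose as measured when the row begins, along the tool's axes as they then stand; what a row does not reach is not made up. A row lasts 1/12 s, in which the tool goes at most 41.7 mm and 7.16 degrees, less where a joint would pass 70% of its speed; a pose out of reach is approached as far as the arm can. A call with a number of a shift or a turn outside -1 to 1 is refused whole. A call with a gripper value outside its range is refused whole. The fingers move at their own pace and stop on an object; "newtons" is the grip in N (left out, the last holds). Time passes only in rows, so rows that do not move let the fingers close. It gives the time, the measured TCP pose, the force and the opening at its end, in the units of the state.
- bot.state(): the state, without advancing time (a new reading comes with each control period).
- bot.capture(name): name is "side" or "top"; returns a dict with "pixels" (400x640x3 uint8, red, green, blue), "fx", "fy", "cx", "cy" (pixels), "R" (3x3) and "t" (3): a world point X has camera coordinates R X + t. Camera axes: x right, y down, z forward; pixel columns grow to the right and rows downward; lengths in m; the calibration is good to about 2 mm. A picture is of the moment at which its call begins. There is no depth.
- bot.finish_job(): hands the job in, once; it reports no verdict.
The state is a dict: "time": time; "joints": joint angles; "joint_velocities": joint speeds; "effort": joint torques, N m; "ee_pos": TCP position; "ee_rot": TCP orientation; "contact_force": force on the tool from outside, world axes, zero at the start; "ft_torque": the same for the moment, N m; "finger_gap": finger opening in m.
Only numpy, scipy, OpenCV 4.12 (cv2) and the standard library are available. Lean on these libraries where they do the work, as an engineer would, in place of code of your own. Each camera call takes 0.05 s, during which the arm holds its last target. There are 200 camera calls.

## Task

Put the umbrella hook back on the leaning coat peg: slide its collar, arm tip turned up as it lies now, down the peg until it sits flat on the foot flange. Then take the metal locking collar out of the lidded wooden box and push it down the same peg, past the two spring catches, until it sits flush on the hook. Take the box's lid off by its knob, keep it level and leave it lying knob up on the tablecloth beside the box; leave everything else on the table where it is.

Things in the scene. Friction and masses are not known exactly. Their poses are not given: they have to be found in the camera images.
- clamp: The peg's fixed mount: a timber rail end lying on the table (50 x 130 x 40 mm, long along y, 20 to 70 mm towards +x) with a white plastic clamp round it and a clamp screw behind (to 110 mm), 50 mm high. Origin: on the table straight below the peg's origin; -x is the way the peg leans, y level.
- peg: White plastic coat peg, fixed, leaning 30 degrees from vertical towards the robot's side. Origin: centre of the upper face of its foot flange (56 mm across, 8 mm thick), 80 mm above the table; z up along the peg, y level, x up-slope away from the robot. 27 mm thick from z = 0 to 18 mm, coning to 20 mm at z = 22, 20 mm up to z = 60, tapering to 11 mm at the tip, z = 70.
- peg_tip (a point): Centre of the peg's tip, 70 mm along the peg from the foot flange.
- catch_a (a joint): Inward travel (m, 0 when sprung out, at most 0.004) of one of two steel spring catches bulging 3 mm out of the peg's +y and -y sides, rounded over z = 44 to 58 mm. The wide hook collar clears them; the locking collar stops on them, underside at about z = 56 mm, and needs a firm push along the peg (about 4 to 15 N) to pass. This one is on +y.
- catch_b (a joint): The same for the catch on the peg's -y side.
- hook: Black hard-plastic umbrella hook, loose, 50 g: a collar, outside 48 mm, bore 30 mm, 24 mm high, with a 10 mm thick arm along +x, 6 mm above the underside, out to 83 mm, its end turned up to 35 mm. Lies flat, tip up. Origin: centre of the collar's underside, z up the bore. Home, it meets the peg's origin, arm pointing any way. Its +y and -y sides are free for the fingers.
- hook_tip (a point): End of the hook's arm, 78 mm out along x and 30 mm above the underside.
- box: Open wooden box, fixed to the table, outside 150 x 150 x 36 mm, walls and floor 6 mm thick. Origin: centre of its underside; x and y along its sides.
- lid: Loose flat wooden lid on the box, 130 g: a plate 154 x 154 mm, 8 mm thick, with a 126 x 126 x 4 mm locating lip under it that sits inside the box's walls (6 mm play each side), and a round knob in the middle. Origin: centre of the lip's underside (at height 32 mm on the box, 0 on the table); top of the plate 12 mm above the origin. The cloth between robot and peg is clear for it: x 0.355 to 0.515 m, y -0.09 to 0.09 m.
- lid_knob (a point): Top of the lid's knob: a dark wooden upright cylinder 22 mm in diameter, from 16 to 42 mm above the lid's origin, on a thinner stem; this point is on its axis at its top, 42 mm above the lid's origin.
- collar: Aluminium locking collar, loose, 50 g: a plain round ring, outside 40 mm, bore 23 mm, 20 mm high, lying flat on the box floor (underside 6 mm above the table), under the lid at the start, up to 12 mm off the middle along x and y. Origin: centre of its underside; z along the bore; either face may go down. Home on the peg its underside is 24 mm along the peg from the foot flange, flush on the hook's collar, and its top is below the catches.
- collar_mid (a point): Middle of the locking collar, on its axis, halfway up (10 mm above its underside).
- bowl: Bystander: white plastic key bowl, 130 mm across, 50 mm high, origin at the centre of its underside.
- wedge: Bystander: steel door wedge, 90 x 34 x 24 mm, long along its x; origin at the centre of its underside.
- padlock: Bystander: brass padlock lying flat, 65 x 34 x 18 mm, shackle along its +x; origin under its body.
- torch: Bystander: torch lying along its x, 155 mm long, 42 mm thick; origin under its middle.
- spray: Bystander: upright bottle, 48 mm in diameter, 130 mm high; origin at the centre of its underside.
- shoebrush: Bystander: brush lying along its x; origin on its underside.
- case: Bystander: black spectacle case, 60 x 150 x 45 mm, long along its y; origin at the centre of its underside.
Not all that is in view belongs to the job. Leave any turquoise look-alike of the lid alone. Leave any blue look-alike of the hook alone.

How it is judged:
On the way, in this order (a step that is already met when the one before it is completed fails the run):
1. the umbrella hook's collar sits fully home on the peg's foot flange, arm tip turned up (z of hook in the frame of peg between -0.003 and 0.0025 m and x of hook in the frame of peg between -0.004 and 0.004 m and y of hook in the frame of peg between -0.004 and 0.004 m and angle between the z axis of hook and the z axis of peg, either way round below 0.07 rad and z of hook_tip in the frame of peg above 0.015 m), for 0.2 s.
2. the locking collar sits past the catches, flush on the hook (z of collar_mid in the frame of peg between 0.031 and 0.0365 m and x of collar_mid in the frame of peg between -0.004 and 0.004 m and y of collar_mid in the frame of peg between -0.004 and 0.004 m and angle between the z axis of collar and the z axis of peg, either way round below 0.07 rad), for 0.2 s.
At the end, for the whole second after the job is handed in: Hook collar on the peg within 2.5 mm of the flange, arm tip up; locking collar on it, middle 31 to 36.5 mm up the peg; both within 4 mm and 4 degrees of the peg's axis. Lid flat, knob up, on the cloth, its middle 140 mm or more from the box's. All three released and at rest (all of step 1 and all of step 2 and height (world z) of lid below 0.004 m and angle between lid's own z axis and vertical below 0.05 rad and height (world z) of lid_knob above 0.036 m and horizontal distance between lid and box above 0.14 m and contact force between each of hook, collar, lid and the fingers below 0.1 N and linear speed of each of hook, collar, lid below 0.02 m/s); the robot touches nothing.
It fails at once if a bystander was pushed more than 30 mm (distance of any of bowl, wedge, padlock, torch, spray, shoebrush, case from where it was at the start of the episode above 0.03 m).
It fails at once if the lid was tipped by more than about 34 degrees (angle between lid's own z axis and vertical above 0.6 rad).
It also fails if it takes over 72 s, if anything falls off the work surface, if the arm or the gripper's body presses on something with over 40 N, if the wrist force passes 120 N, or if a joint passes its speed limit or range.

## Working session

There is one attempt and no reset: what is moved stays moved. The work goes in short steps, Python scripts to look and compute and a tool call to move; the robot and the scene stay as the last step left them, time stands still between calls to the robot, and variables do not carry over. Pictures are saved under pics/ and viewed, about 8 in all and at most 12, crops included, and the job is handed in when it is done.

Besides the shell and the picture viewer there is one more tool, called after "Call:" as a command line: name --pt "numbers of a row" for each row, then --argument value for the rest. step_arm: Moves the arm, as the interface text tells. Scaled input: -1 to 1 covers 2 cm each way for a shift and 5 degrees each way for a turn. Its arguments: {"type":"object","properties":{"jaw":{"type":"array"},"xyz":{"type":"array"},"roll":{"type":"array"},"newtons":{"type":"number"}},"required":["jaw","xyz","roll"]}

```bash
mkdir -p pics; cat > h.py <<'E'
from station import bot
import numpy as np, cv2
from scipy.spatial.transform import Rotation as Ro
def snap(n,f,crop=None,scale=1):
    c=bot.capture(n); im=c['pixels'][:,:,::-1].copy()
    np.savez(f'pics/{f}.npz',**c)
    if crop: im=im[crop[1]:crop[3],crop[0]:crop[2]]
    if scale!=1: im=cv2.resize(im,None,fx=scale,fy=scale,interpolation=cv2.INTER_CUBIC)
    cv2.imwrite(f'pics/{f}.png',im); return c
def ray(c,u,v,z):
    R=np.array(c['R']);t=np.array(c['t']); C=-R.T@t
    d=R.T@np.array([(u-c['cx'])/c['fx'],(v-c['cy'])/c['fy'],1.]); return C+d*(z-C[2])/d[2]
def proj(c,X):
    p=np.array(c['R'])@np.array(X)+np.array(c['t']); return np.array([c['fx']*p[0]/p[2]+c['cx'],c['fy']*p[1]/p[2]+c['cy']])
def pose():
    s=bot.state(); return np.array(s['ee_pos']),Ro.from_euler('xyz',s['ee_rot']).as_matrix(),s
E
python3 - <<'E'
from h import *
for n in('top','side'):
    c=snap(n,n+'0'); R=np.array(c['R']);print(n,c['fx'],c['cx'],c['cy'],R.round(3).tolist(),(-R.T@np.array(c['t'])).round(3))
p,R,s=pose();print(s);print(R.round(3))
E
```

```text
top 383.50081407464404 323.47024152636936 201.46717280457761 [[-0.015, -1.0, -0.003], [-0.984, 0.015, -0.178], [0.178, 0.0, -0.984]] [ 0.253 -0.024  1.436]
side 400.3954735483063 315.06841321700153 199.33294671972746 [[0.988, -0.156, 0.021], [-0.075, -0.584, -0.808], [0.138, 0.796, -0.589]] [ 0.341 -0.941  0.774]
{'time': 0.1, 'joints': array([-1.31249688,  0.42667148,  0.07382627,  1.6065062 , -0.03410904,
        1.11082323, -0.06706078]), 'joint_velocities': array([-0.00024706, -0.00158864, -0.00039871, -0.00183272, -0.00070287,
        0.0014897 , -0.00066423]), 'effort': array([ 8.70794960e-03, -9.37456012e+01,  3.67647417e+00, -4.55047095e+01,
       -4.87303839e-02,  1.67129352e-02,  4.00493923e-05]), 'ee_pos': array([0.26755076, 0.61928924, 0.20485974]), 'ee_rot': array([-1.51748643,  1.56964631, -1.92525683]), 'contact_force': array([-0.02405035, -0.73532551, -0.39222795]), 'ft_torque': array([-0.01291475, -0.06750368, -0.05333984]), 'finger_gap': 0.09393358993790149}
[[-0.     0.397  0.918]
 [-0.001  0.918 -0.397]
 [-1.    -0.001  0.   ]]
```

View pics/top0.png

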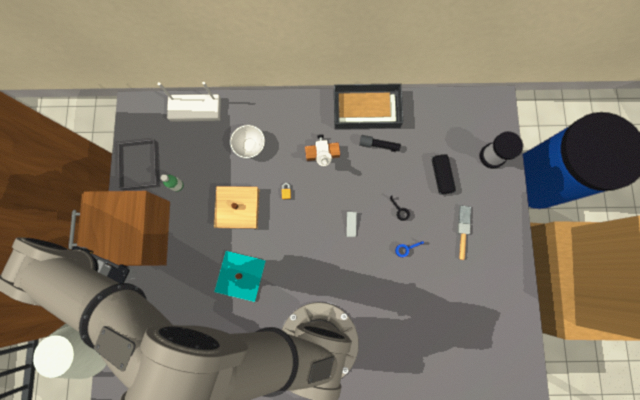

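View pics/side0.png

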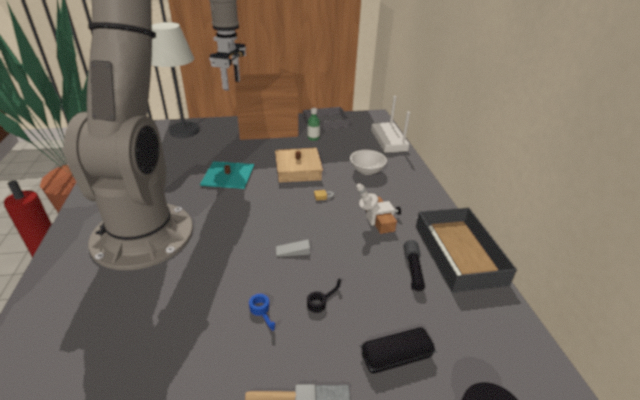

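The top view shows the black hook ring at (402,214) with its arm towards (391,197), the wooden lid's knob at (236,206), and the peg at (323,152). The wedge is at (351,223). The side view has the hook at (317,301), the peg's tip around (362,188) and the knob at (298,156).

```bash
python3 - <<'E'
from h import *
T=np.load('pics/top0.npz');S=np.load('pics/side0.npz')
def tri(a,b):
    A=[];B=[]
    for c,(u,v) in((T,a),(S,b)):
        R=c['R'];C=-R.T@c['t'];d=R.T@np.array([(u-c['cx'])/c['fx'],(v-c['cy'])/c['fy'],1.]);d/=np.linalg.norm(d)
        P=np.eye(3)-np.outer(d,d);A.append(P);B.append(P@C)
    X=np.linalg.lstsq(np.vstack(A),np.hstack(B),rcond=None)[0];return X.round(4),(proj(T,X)-a).round(1),(proj(S,X)-b).round(1)
def blob(c,box,f,name):
    x0,y0,x1,y1=box;im=c['pixels'][y0:y1,x0:x1].astype(int);m=f(im).astype(np.uint8)
    n,l,st,ce=cv2.connectedComponentsWithStats(m)
    for i in range(1,n):
        if st[i,4]>8: print(name,st[i]+[x0,y0,0,0,0],(ce[i]+[x0,y0]).round(2))
for c,b,n in((T,(380,190,415,225),'hookT'),(S,(295,272,350,320),'hookS')): blob(c,b,lambda im:im.max(2)<45,n)
for c,b,n in((T,(222,192,250,222),'knobT'),(S,(285,145,312,172),'knobS')): blob(c,b,lambda im:im.sum(2)<260,n)
for c,b,n in((T,(208,180,264,235),'lidT'),): blob(c,b,lambda im:(im[...,0]>150)&(im[...,2]<im[...,0]-40),n)
print('knob',ray(T,235.5,206,.074))
for n,uv in(('wedge',(351,223)),('turq',(240,275)),('padlock',(286,192))): print(n,ray(T,*uv,.02).round(3))
def up(c,b,f,s): 
    im=c['pixels'][b[1]:b[3],b[0]:b[2],::-1]; return cv2.resize(im,(400,400),interpolation=cv2.INTER_NEAREST)
cv2.imwrite('pics/c1.png',np.vstack([np.hstack([up(T,(298,127,348,177),0,0),up(S,(345,170,405,230),0,0)])]))
cv2.imwrite('pics/c2.png',np.hstack([up(T,(380,190,420,230),0,0),up(S,(295,270,345,320),0,0)]))
E
```

```text
hookT [394 203  15  17  58] [401.95 212.76]
hookS [308 280  32  32 289] [319.   300.06]
knobT [232 204   6   5  21] [234.76 205.86]
knobS [285 145  27   4  76] [296.58 145.97]
knobS [296 152   5   8  32] [297.88 155.28]
lidT [ 214  186   44   43 1755] [235.98 206.71]
knob [0.48739473 0.29342823 0.074     ]
wedge [ 0.426 -0.125  0.02 ]
turq [0.242 0.283 0.02 ]
padlock [0.547 0.117 0.02 ]
```

View pics/c1.png

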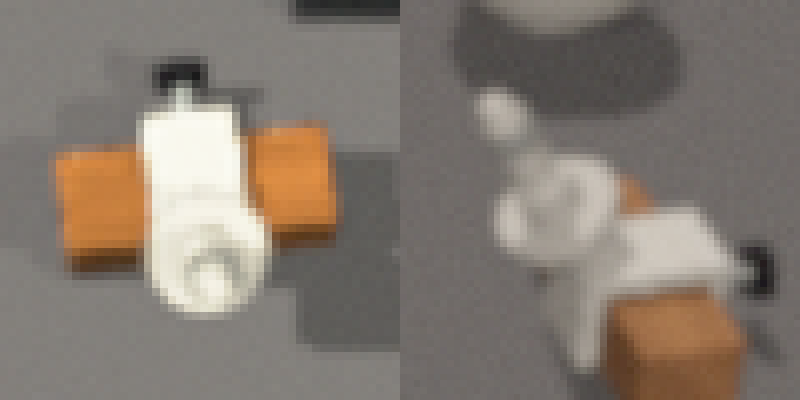

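View pics/c2.png

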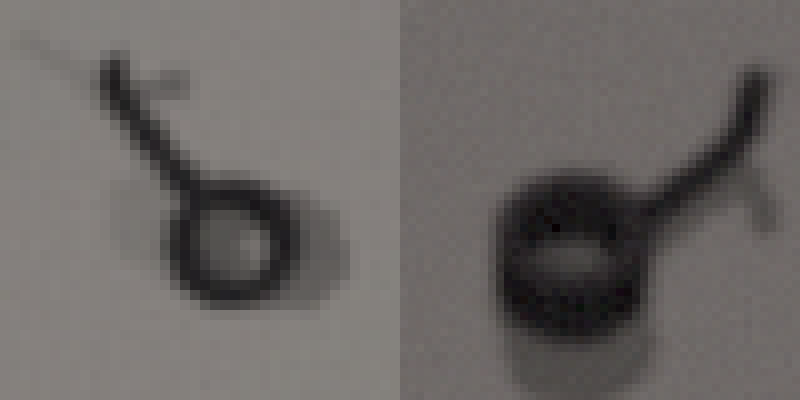

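The peg crop shows the flange disk centred at about top (323.5,158.3) and side (368.2,200.5). The tip is at about top (324,162) and side (359.8,186.8), and the rail is turned a few degrees. The hook crop shows the ring centre at top (403.1,213.7) and side (315.8,300.2), and the arm tip at top (390.8,195.8) and side (339.1,278.9).

```bash
cat >> h.py <<'E'
def tri(a,b,T,S):
    A=[];B=[]
    for c,(u,v) in((T,a),(S,b)):
        R=c['R'];C=-R.T@c['t'];d=R.T@np.array([(u-c['cx'])/c['fx'],(v-c['cy'])/c['fy'],1.]);d/=np.linalg.norm(d)
        P=np.eye(3)-np.outer(d,d);A.append(P);B.append(P@C)
    X=np.linalg.lstsq(np.vstack(A),np.hstack(B),rcond=None)[0];return X.round(4),(proj(T,X)-a).round(1)
E
python3 - <<'E'
from h import *
T=np.load('pics/top0.npz');S=np.load('pics/side0.npz')
for n,a,b,z in(('flange',(323.5,158.3),(368.2,200.5),.08),('tip',(324,162),(359.8,186.8),.14),('ring',(403.1,213.7),(315.8,300.2),.024),('htip',(390.8,195.8),(339.1,278.9),.03),('knob',(234.8,205.9),(297.6,154.5),.074)):
    print(n,*tri(a,b,T,S),'T',ray(T,*a,z).round(4),'S',ray(S,*b,z).round(4))
# rail top rear edges (z=.04): left-back, right-back, left-front,right-front corners in crop px
r=[ray(T,298+x/8-.5,127+y/8-.5,.04) for x,y in((55,152),(325,122),(65,250),(335,235))]
print(np.round(r,4)); 
for i,j in((1,0),(3,2)): d=r[j]-r[i];print(np.degrees(np.arctan2(-d[0],d[1])))
im=T['pixels'][180:235,208:264].astype(int);m=((im[...,0]>150)&(im[...,2]<im[...,0]-40)).astype(np.uint8)
cn=max(cv2.findContours(m,0,2)[0],key=cv2.contourArea);q=cv2.boxPoints(cv2.minAreaRect(cn))+[208,180];print(q)
for p in q:print(ray(T,*p,.044).round(4))
E
```

```text
flange [ 0.659  -0.0264  0.0792] [-0.  0.] T [ 0.6588 -0.0264  0.08  ] S [ 0.6585 -0.0275  0.08  ]
tip [ 0.6291 -0.0278  0.1318] [-0.   0.2] T [ 0.6274 -0.0278  0.14  ] S [ 0.6246 -0.0397  0.14  ]
ring [ 0.4575 -0.3206  0.017 ] [0.  0.2] T [ 0.4572 -0.3191  0.024 ] S [ 0.4557 -0.3264  0.024 ]
htip [ 0.5232 -0.275   0.032 ] [-0.   0.3] T [ 0.5246 -0.2755  0.03  ] S [ 0.5226 -0.2734  0.03  ]
knob [0.4894 0.2988 0.062 ] [-0.   0.1] T [0.4878 0.296  0.074 ] S [0.4864 0.2778 0.074 ]
[[ 0.7224  0.0455  0.04  ]
 [ 0.7352 -0.0831  0.04  ]
 [ 0.674   0.0411  0.04  ]
 [ 0.6794 -0.0866  0.04  ]]
5.699359516023495
2.3841274104863834
[[214. 186.]
 [257. 186.]
 [257. 228.]
 [214. 228.]]
[0.5693 0.3824 0.044 ]
[0.5667 0.2224 0.044 ]
[0.41   0.2199 0.044 ]
[0.4124 0.3768 0.044 ]
```

Call:
step_arm --jaw '[0, 0, 0, 0, 0]' --pt "0 -1 0.4" --pt "0 -1 0.4" --pt "0 -1 0.4" --pt "0 -1 0.4" --pt "0 -1 0.4" --roll '[0, 0, 0, 0, 0]'

```text
time: 0.52
ee_pos: [0.2627, 0.51, 0.2015]
ee_rot: [-1.61, 1.566, -2.015]
contact_force: [-0.0, 0.4, -0.2]
finger_gap: 0.0945
```

```bash
cat >> h.py <<'E'
def plan(target,yaw,n,polar=False,p=None):
    """print n tool-frame rows from the measured pose to target, tool-y yaw (deg)"""
    q,R,s=pose(); q=q.copy(); target=np.array(target,float)
    y0=np.degrees(np.arctan2(R[1,1],R[0,1])); dy=(yaw-y0+180)%360-180
    rows=[]
    a0,a1=np.arctan2(q[1],q[0]),np.arctan2(target[1],target[0]); r0,r1=np.hypot(*q[:2]),np.hypot(*target[:2])
    start=q.copy(); Rk=R
    for k in range(1,n+1):
        f=k/n
        if polar: a=a0+f*(a1-a0);r=r0+f*(r1-r0);w=np.array([r*np.cos(a),r*np.sin(a),start[2]+f*(target[2]-start[2])])
        else: w=start+f*(target-start)
        d=Rk.T@(w-q)/.02; rows.append(d.round(2).tolist()); q=w
        Rk=Rk@Ro.from_euler('x',-np.radians(dy/n)).as_matrix()
    print('at',start.round(4),'yaw',y0.round(1),'tilt',np.degrees(np.arccos(-R[2,0])).round(2),'roll/row',round(-dy/n/5,3))
    for k in range(0,n,5): print(rows[k:k+5])
E
python3 -c "
from h import *
plan((.457,-.32,.16),-56.5,50,True)"
```

```text
at [0.2627 0.51   0.2015] yaw 66.8 tilt 0.28 roll/row 0.493
[[0.04, -0.1, 0.97], [0.04, -0.09, 0.97], [0.04, -0.08, 0.97], [0.04, -0.08, 0.97], [0.04, -0.07, 0.97]]
[[0.04, -0.06, 0.97], [0.04, -0.05, 0.97], [0.04, -0.04, 0.97], [0.04, -0.03, 0.97], [0.04, -0.02, 0.97]]
[[0.04, -0.01, 0.97], [0.04, -0.01, 0.97], [0.04, 0.0, 0.97], [0.04, 0.01, 0.97], [0.04, 0.02, 0.97]]
[[0.04, 0.03, 0.97], [0.04, 0.04, 0.97], [0.04, 0.05, 0.97], [0.04, 0.05, 0.97], [0.04, 0.06, 0.97]]
[[0.04, 0.07, 0.96], [0.04, 0.08, 0.96], [0.05, 0.09, 0.96], [0.05, 0.1, 0.96], [0.05, 0.11, 0.96]]
[[0.05, 0.11, 0.96], [0.05, 0.12, 0.96], [0.05, 0.13, 0.95], [0.05, 0.14, 0.95], [0.05, 0.15, 0.95]]
[[0.05, 0.16, 0.95], [0.05, 0.16, 0.95], [0.05, 0.17, 0.95], [0.05, 0.18, 0.94], [0.05, 0.19, 0.94]]
[[0.05, 0.2, 0.94], [0.05, 0.21, 0.94], [0.05, 0.21, 0.93], [0.05, 0.22, 0.93], [0.05, 0.23, 0.93]]
[[0.05, 0.24, 0.93], [0.05, 0.25, 0.92], [0.05, 0.26, 0.92], [0.05, 0.26, 0.92], [0.05, 0.27, 0.92]]
[[0.05, 0.28, 0.91], [0.05, 0.29, 0.91], [0.05, 0.3, 0.91], [0.05, 0.3, 0.9], [0.05, 0.31, 0.9]]
```

Call:
step_arm --jaw '[0, 0, 0, 0, 0]' --pt "0 -0.08 0.97" --pt "0 -0.08 0.97" --pt "0 -0.08 0.97" --pt "0 -0.08 0.97" --pt "0 -0.08 0.97" --roll '[0.5, 0.5, 0.5, 0.5, 0.5]'

```text
time: 0.93
ee_pos: [0.3475, 0.452, 0.2014]
ee_rot: [-1.477, 1.565, -2.112]
contact_force: [0.4, -0.0, -0.0]
finger_gap: 0.0943
```

Call:
step_arm --jaw '[0, 0, 0, 0, 0]' --pt "0 -0.04 0.97" --pt "0 -0.04 0.97" --pt "0 -0.04 0.97" --pt "0 -0.04 0.97" --pt "0 -0.04 0.97" --roll '[0.5, 0.5, 0.5, 0.5, 0.5]'

```text
time: 1.35
ee_pos: [0.4262, 0.3767, 0.2009]
ee_rot: [-1.099, 1.564, -1.979]
contact_force: [-0.0, 0.3, -0.3]
finger_gap: 0.0939
```

Call:
step_arm --jaw '[0, 0, 0, 0, 0]' --pt "0 0 0.97" --pt "0 0 0.97" --pt "0 0 0.97" --pt "0 0 0.97" --pt "0 0 0.97" --roll '[0.5, 0.5, 0.5, 0.5, 0.5]'

```text
time: 1.77
ee_pos: [0.4864, 0.2873, 0.2014]
ee_rot: [-0.851, 1.564, -1.973]
contact_force: [0.7, 0.6, -0.5]
finger_gap: 0.0938
```

Call:
step_arm --jaw '[0, 0, 0, 0, 0]' --pt "0 0.05 0.97" --pt "0 0.05 0.97" --pt "0 0.05 0.97" --pt "0 0.05 0.97" --pt "0 0.05 0.97" --roll '[0.5, 0.5, 0.5, 0.5, 0.5]'

```text
time: 2.18
ee_pos: [0.5284, 0.1883, 0.202]
ee_rot: [-0.6, 1.564, -1.965]
contact_force: [0.6, 0.0, 0.2]
finger_gap: 0.0939
```

Call:
step_arm --jaw '[0, 0, 0, 0, 0]' --pt "0 0.09 0.96" --pt "0 0.09 0.96" --pt "0 0.09 0.96" --pt "0 0.09 0.96" --pt "0 0.09 0.96" --roll '[0.5, 0.5, 0.5, 0.5, 0.5]'

```text
time: 2.6
ee_pos: [0.5497, 0.0836, 0.2026]
ee_rot: [-0.355, 1.564, -1.962]
contact_force: [-0.6, -0.2, -0.7]
finger_gap: 0.0944
```

Call:
step_arm --jaw '[0, 0, 0, 0, 0]' --pt "0 0.13 0.95" --pt "0 0.13 0.95" --pt "0 0.13 0.95" --pt "0 0.13 0.95" --pt "0 0.13 0.95" --roll '[0.5, 0.5, 0.5, 0.5, 0.5]'

```text
time: 3.02
ee_pos: [0.5498, -0.0226, 0.2033]
ee_rot: [-0.111, 1.564, -1.96]
contact_force: [-0.5, -0.7, 0.3]
finger_gap: 0.094
```

Call:
step_arm --jaw '[0, 0, 0, 0, 0]' --pt "0 0.17 0.95" --pt "0 0.17 0.95" --pt "0 0.17 0.95" --pt "0 0.17 0.95" --pt "0 0.17 0.95" --roll '[0.5, 0.5, 0.5, 0.5, 0.5]'

```text
time: 3.43
ee_pos: [0.5285, -0.1274, 0.204]
ee_rot: [0.146, 1.564, -1.946]
contact_force: [0.5, -0.4, 1.0]
finger_gap: 0.094
```

```bash
python3 -c "
from h import *
plan((.457,-.32,.13),-56.5,15,True);print(bot.state()['joints'].round(2))"
```

```text
at [ 0.5285 -0.1274  0.204 ] yaw -29.9 tilt 0.36 roll/row 0.355
[[0.25, 0.23, 0.64], [0.25, 0.23, 0.64], [0.25, 0.24, 0.64], [0.25, 0.24, 0.64], [0.25, 0.24, 0.64]]
[[0.25, 0.25, 0.64], [0.25, 0.25, 0.64], [0.25, 0.26, 0.64], [0.25, 0.26, 0.64], [0.25, 0.27, 0.64]]
[[0.25, 0.27, 0.64], [0.25, 0.27, 0.64], [0.25, 0.28, 0.63], [0.25, 0.28, 0.63], [0.25, 0.29, 0.63]]
[-0.49  0.26  0.72  1.93 -0.19  1.02 -0.21]
```

Call:
step_arm --jaw '[0, 0, 0, 0, 0]' --pt "0.25 0.23 0.64" --pt "0.25 0.23 0.64" --pt "0.25 0.23 0.64" --pt "0.25 0.23 0.64" --pt "0.25 0.23 0.64" --roll '[0.35, 0.35, 0.35, 0.35, 0.35]'

```text
time: 3.85
ee_pos: [0.5096, -0.2016, 0.1777]
ee_rot: [0.509, 1.565, -1.755]
contact_force: [0.1, 1.2, -0.5]
finger_gap: 0.094
```

Call:
step_arm --jaw '[0, 0, 0, 0, 0]' --pt "0.25 0.25 0.64" --pt "0.25 0.25 0.64" --pt "0.25 0.25 0.64" --pt "0.25 0.25 0.64" --pt "0.25 0.25 0.64" --roll '[0.35, 0.35, 0.35, 0.35, 0.35]'

```text
time: 4.27
ee_pos: [0.481, -0.2713, 0.1492]
ee_rot: [0.373, 1.564, -2.058]
contact_force: [0.4, -0.2, 0.4]
finger_gap: 0.0941
```

Call:
step_arm --jaw '[0, 0, 0, 0, 0]' --pt "0.25 0.28 0.64" --pt "0.25 0.28 0.64" --pt "0.25 0.28 0.64" --pt "0.25 0.28 0.63" --pt "0.25 0.28 0.63" --roll '[0.35, 0.35, 0.35, 0.35, 0.35]'

```text
time: 4.68
ee_pos: [0.4431, -0.3378, 0.1208]
ee_rot: [0.32, 1.562, -2.279]
contact_force: [-0.1, -0.3, 0.1]
finger_gap: 0.094
```

```bash
python3 - <<'E'
from h import *
plan((.457,-.32,.009),-56.5,10)
T=snap('top','t1');S=snap('side','s1')
up=lambda c,b:cv2.resize(c['pixels'][b[1]:b[3],b[0]:b[2],::-1],(400,400),interpolation=cv2.INTER_NEAREST)
cv2.imwrite('pics/c3.png',np.hstack([up(T,(370,180,430,240)),up(S,(270,260,350,340))]))
E
```

```text
at [ 0.4431 -0.3378  0.1208] yaw -58.9 tilt 0.48 roll/row -0.047
[[0.56, -0.04, -0.11], [0.56, -0.04, -0.11], [0.56, -0.04, -0.11], [0.56, -0.04, -0.11], [0.56, -0.04, -0.11]]
[[0.56, -0.04, -0.11], [0.56, -0.04, -0.11], [0.56, -0.04, -0.11], [0.56, -0.04, -0.11], [0.56, -0.04, -0.11]]
```

View pics/c3.png

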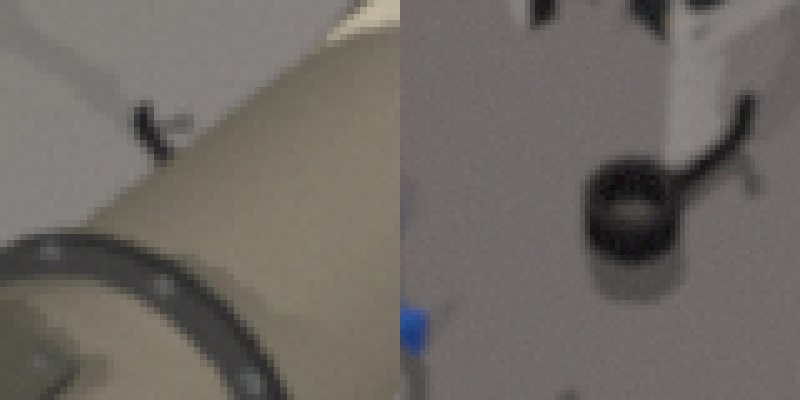

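The side view shows the fingers above and behind the hook, whose ring is at crop (632,210). The arm hides the hook in the top view. I shift sideways first, then descend.

Call:
step_arm --jaw '[0, 0, 0, 0, 0]' --pt "0.4 -0.08 -0.22" --pt "0.4 -0.08 -0.22" --pt "0.4 -0.08 -0.22" --pt "0.4 -0.08 -0.22" --pt "0.4 -0.08 -0.22" --roll '[-0.1, -0.1, -0.1, -0.1, -0.1]'

```text
time: 5.2
ee_pos: [0.4581, -0.3185, 0.0769]
ee_rot: [0.288, 1.562, -2.264]
contact_force: [0.0, -0.1, 0.6]
finger_gap: 0.0941
```

```bash
python3 -c "
from h import *
plan((.457,-.32,.009),-56.5,5)"
```

```text
at [ 0.4581 -0.3185  0.0769] yaw -56.2 tilt 0.49 roll/row 0.011
[[0.68, 0.0, 0.01], [0.68, 0.0, 0.01], [0.68, 0.0, 0.01], [0.68, 0.0, 0.01], [0.68, 0.0, 0.01]]
```

Call:
step_arm --jaw '[0, 0, 0, 0, 0]' --pt "0.68 0 0" --pt "0.68 0 0" --pt "0.68 0 0" --pt "0.68 0 0" --pt "0.6 0 0" --roll '[0, 0, 0, 0, 0]'

```text
time: 5.62
ee_pos: [0.4616, -0.3131, 0.0044]
ee_rot: [0.172, 1.564, -2.368]
contact_force: [0.4, 0.3, -1.4]
finger_gap: 0.0938
```

Call:
step_arm --jaw '[1, 1, 1, 1, 1]' --pt "0 0 0" --pt "0 0 0" --pt "0 0 0" --pt "0 0 0" --pt "0 0 0" --roll '[0, 0, 0, 0, 0]' --newtons 8

```text
time: 6.03
ee_pos: [0.4614, -0.3114, 0.0022]
ee_rot: [-0.179, 1.562, -2.716]
contact_force: [-0.1, -0.8, 0.5]
finger_gap: 0.0642
```

Call:
step_arm --jaw '[1, 1, 1, 1, 1]' --pt "0 0 0" --pt "0 0 0" --pt "0 0 0" --pt "0 0 0" --pt "0 0 0" --roll '[0, 0, 0, 0, 0]'

```text
time: 6.45
ee_pos: [0.4626, -0.3118, 0.0039]
ee_rot: [0.129, 1.564, -2.409]
contact_force: [-1.0, 0.5, -0.3]
finger_gap: 0.0467
```

```bash
python3 - <<'E'
from h import *
p,R,s=pose();print(p,R.round(3).tolist(),s['finger_gap'])
S=snap('side','s2');print(proj(S,p),proj(S,[.457,-.32,.024]))
up=lambda c,b:cv2.resize(c['pixels'][b[1]:b[3],b[0]:b[2],::-1],(600,600),interpolation=cv2.INTER_CUBIC)
cv2.imwrite('pics/c4.png',up(S,(280,250,360,330)))
E
```

```text
[ 0.46255297 -0.31175535  0.00390343] [[-0.005, 0.568, -0.823], [-0.005, -0.823, -0.568], [-1.0, 0.001, 0.007]] 0.046744357892012145
[317.4744116  300.62077341] [315.93625675 298.0308006 ]
```

View pics/c4.png

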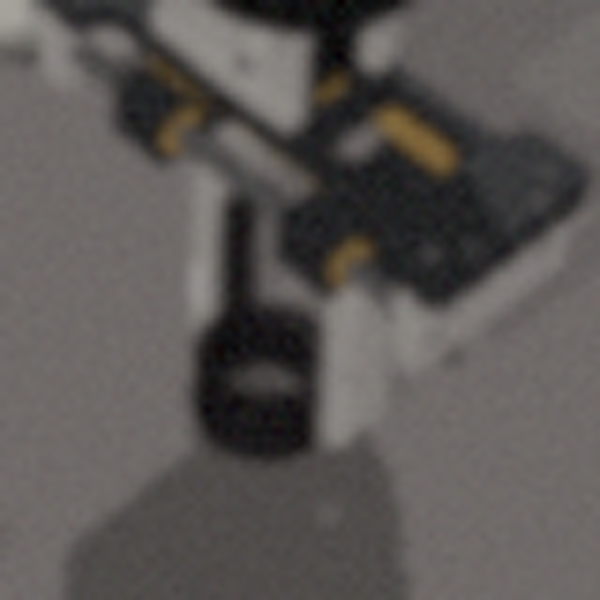

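The side view shows the ring (crop centre about (262,380)) held near the pads' edge, with the arm tip behind. The 46.7 mm gap means the grip is about 12 mm off centre along tool z. I will regrip.

Call:
step_arm --jaw '[0.2, 0.2, 0.2, 0.2, 0.2]' --pt "0 0 0" --pt "0 0 0" --pt "0 0 0" --pt "-0.2 0 0.3" --pt "0 0 0.3" --roll '[0, 0, 0, 0, 0]'

```text
time: 6.92
ee_pos: [0.4529, -0.3183, 0.0081]
ee_rot: [0.092, 1.564, -2.444]
contact_force: [-0.7, -0.2, -0.2]
finger_gap: 0.0743
```

Call:
step_arm --jaw '[1, 1, 1, 1, 1]' --pt "0 0 0" --pt "0 0 0" --pt "0 0 0" --pt "0 0 0" --pt "0 0 0" --roll '[0, 0, 0, 0, 0]'

```text
time: 7.33
ee_pos: [0.4511, -0.3198, 0.0086]
ee_rot: [0.154, 1.564, -2.384]
contact_force: [-0.6, 0.3, -0.5]
finger_gap: 0.0486
```

Call:
step_arm --jaw '[1, 1, 1]' --pt "0 0 0" --pt "0 0 0" --pt "0 0 0" --roll '[0, 0, 0]'

```text
time: 7.58
ee_pos: [0.4511, -0.3198, 0.0086]
ee_rot: [0.134, 1.564, -2.405]
contact_force: [-1.3, 0.4, 1.4]
finger_gap: 0.0484
```

```bash
python3 - <<'E'
from h import *
p,R,s=pose();print(p,s['finger_gap'],s['contact_force'])
plan((.457,-.32,.009),-56.5,1)
S=snap('side','s3')
up=lambda c,b:cv2.resize(c['pixels'][b[1]:b[3],b[0]:b[2],::-1],(600,600),interpolation=cv2.INTER_CUBIC)
cv2.imwrite('pics/c5.png',up(S,(280,250,360,330)))
E
```

```text
[ 0.45109889 -0.31980786  0.00858581] 0.04835026755530665 [-1.270609    0.37088744  1.35868951]
at [ 0.4511 -0.3198  0.0086] yaw -55.4 tilt 0.4 roll/row 0.215
[[-0.02, 0.18, -0.24]]
```

Call:
step_arm --jaw '[1, 1, 1, 1, 1]' --pt "-0.3 0 0" --pt "-0.6 0 0" --pt "-0.9 0 0" --pt "-1 0 0" --pt "-1 0 0" --roll '[0, 0, 0, 0, 0]' --newtons 10

```text
time: 8.05
ee_pos: [0.4492, -0.3183, 0.0865]
ee_rot: [-0.392, 1.559, -2.931]
contact_force: [0.6, -0.0, -0.6]
finger_gap: 0.0485
```

Call:
step_arm --jaw '[1, 1, 1, 1, 1]' --pt "-1 0 0" --pt "-1 0 0" --pt "-1 0 0" --pt "-0.8 0 0" --pt "-0.4 0 0" --roll '[0, 0, 0, 0, 0]'

```text
time: 8.47
ee_pos: [0.4498, -0.3188, 0.1812]
ee_rot: [-0.215, 1.562, -2.756]
contact_force: [-0.2, 0.0, -0.4]
finger_gap: 0.0485
```

```bash
python3 - <<'E'
from h import *
plan((.615,-.03,.175),-86,20,True);print(bot.state()['finger_gap'])
E
```

```text
at [ 0.4498 -0.3188  0.1812] yaw -55.6 tilt 0.49 roll/row 0.304
[[0.01, -0.13, -0.79], [0.01, -0.18, -0.79], [0.01, -0.22, -0.78], [0.01, -0.27, -0.77], [0.01, -0.31, -0.76]]
[[0.01, -0.35, -0.74], [0.01, -0.4, -0.73], [0.01, -0.44, -0.71], [0.01, -0.48, -0.68], [0.01, -0.52, -0.66]]
[[0.01, -0.56, -0.63], [0.01, -0.6, -0.6], [0.01, -0.64, -0.57], [0.01, -0.67, -0.54], [0.01, -0.7, -0.5]]
[[0.01, -0.73, -0.47], [0.01, -0.76, -0.43], [0.01, -0.79, -0.38], [0.01, -0.81, -0.34], [0.01, -0.84, -0.3]]
0.048509560966760616
```

Call:
step_arm --jaw '[1, 1, 1, 1, 1]' --pt "0 -0.13 -0.79" --pt "0 -0.18 -0.79" --pt "0 -0.22 -0.78" --pt "0 -0.27 -0.77" --pt "0 -0.31 -0.76" --roll '[0.3, 0.3, 0.3, 0.3, 0.3]'

```text
time: 8.88
ee_pos: [0.5048, -0.2606, 0.1864]
ee_rot: [0.674, 1.567, -2.01]
contact_force: [0.9, -0.4, 0.8]
finger_gap: 0.0482
```

Call:
step_arm --jaw '[1, 1, 1, 1, 1]' --pt "0 -0.35 -0.74" --pt "0 -0.4 -0.73" --pt "0 -0.44 -0.71" --pt "0 -0.48 -0.68" --pt "0 -0.52 -0.66" --roll '[0.3, 0.3, 0.3, 0.3, 0.3]'

```text
time: 9.3
ee_pos: [0.5538, -0.189, 0.1876]
ee_rot: [0.643, 1.567, -2.179]
contact_force: [0.3, 0.4, -0.1]
finger_gap: 0.0483
```

Call:
step_arm --jaw '[1, 1, 1, 1, 1]' --pt "0 -0.56 -0.63" --pt "0 -0.6 -0.6" --pt "0 -0.64 -0.57" --pt "0 -0.67 -0.54" --pt "0 -0.7 -0.5" --roll '[0.3, 0.3, 0.3, 0.3, 0.3]'

```text
time: 9.72
ee_pos: [0.5928, -0.1087, 0.1886]
ee_rot: [0.501, 1.567, -2.46]
contact_force: [0.4, -0.2, -0.6]
finger_gap: 0.0484
```

```bash
python3 - <<'E'
from h import *
plan((.615,-.03,.175),-86,6);print(bot.state()['finger_gap'])
E
```

```text
at [ 0.5928 -0.1087  0.1886] yaw -79.6 tilt 0.22 roll/row 0.212
[[0.11, -0.61, -0.3], [0.11, -0.62, -0.29], [0.11, -0.62, -0.28], [0.11, -0.63, -0.27], [0.11, -0.63, -0.25]]
[[0.11, -0.64, -0.24]]
0.04842730880678369
```

Call:
step_arm --jaw '[1, 1, 1, 1, 1]' --pt "0.05 -0.61 -0.3" --pt "0.05 -0.62 -0.29" --pt "0.05 -0.62 -0.28" --pt "0.05 -0.63 -0.27" --pt "0.05 -0.6 -0.25" --roll '[0.25, 0.25, 0.25, 0.25, 0.25]'

```text
time: 10.13
ee_pos: [0.6123, -0.039, 0.1844]
ee_rot: [0.419, 1.566, -2.656]
contact_force: [0.3, 0.3, -0.6]
finger_gap: 0.0482
```

Call:
step_arm --jaw '[1, 1]' --pt "0 -0.2 0" --pt "0 0 0" --roll '[0, 0]'

```text
time: 10.3
ee_pos: [0.6121, -0.0319, 0.1842]
ee_rot: [0.31, 1.565, -2.762]
contact_force: [0.1, -0.0, 0.4]
finger_gap: 0.0483
```

```bash
python3 - <<'E'
from h import *
plan((.615,-.03,.175),-86,1);print(bot.state()['finger_gap'])
T=snap('top','t4');S=snap('side','s4')
up=lambda c,b:cv2.resize(c['pixels'][b[1]:b[3],b[0]:b[2],::-1],(400,400),interpolation=cv2.INTER_CUBIC)
cv2.imwrite('pics/c6.png',np.hstack([up(T,(294,127,354,187)),up(S,(325,155,405,235))]))
E
```

```text
at [ 0.6121 -0.0319  0.1842] yaw -86.0 tilt 0.32 roll/row -0.002
[[0.46, -0.08, -0.15]]
0.04825284906053636
```

View pics/c6.png

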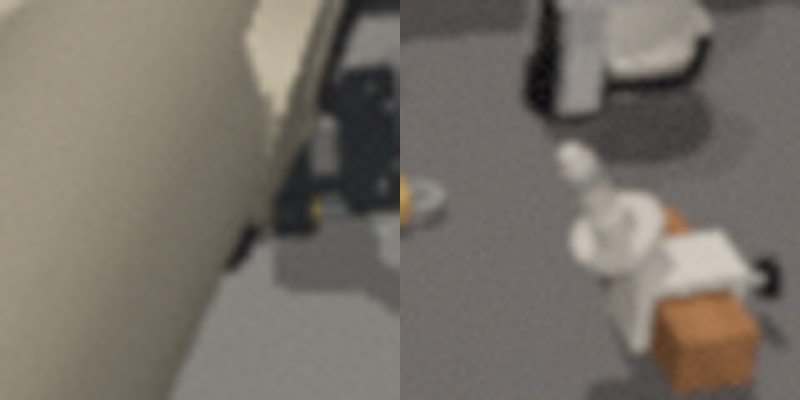

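```bash
python3 - <<'E'
from h import *
p,R,s=pose();S=np.load('pics/s4.npz')
print('tip pred',proj(S,[.624,-.0295,.1406]),'flange edge x-range',)
yaw=np.radians(4)
a=np.array([-.5*np.cos(yaw),-.5*np.sin(yaw),.866]);ex=np.array([np.cos(yaw)*.866,np.sin(yaw)*.866,.5]);ey=np.array([-np.sin(yaw),np.cos(yaw),0])
O=np.array([.659,-.027,.08]);th=np.linspace(0,6.28,60)
f=np.array([proj(S,O+.028*(np.cos(t)*ex+np.sin(t)*ey)) for t in th]);print('flange pred',f.min(0),f.max(0), 'seen u',[325+(x-400)/5-.5 for x in(571,662)],'v',[155+x/5-.5 for x in(190,272)])
for dx in(-6,-3,0,3):
    C=p+dx*.001*np.array([np.cos(yaw),np.sin(yaw),0])
    h=np.array([proj(S,C+[.024*np.cos(t),.024*np.sin(t),z]) for t in th for z in(-.0086,.0154)]);print(dx,h.min(0),h.max(0))
print('seen left u',325+127/5-.5,'bottom v',155+115/5-.5)
yv=R[:,1]*.0242;o=R[:,1]*.0367
for w in(yv,o): print('finger',[proj(S,p+w+sg*.008*R[:,2]).round(1) for sg in(-1,1)])
print('seen finger u',[325+(x-400)/5-.5 for x in(553,607)],'v',155+113/5-.5)
E
```

```text
tip pred [358.72308051 184.64362991] flange edge x-range
flange pred [359.55096915 193.18835212] [377.22273208 207.7738611 ] seen u [358.7, 376.9] v [192.5, 208.9]
-6 [345.23357239 163.47871094] [363.3286955  180.13542345]
-3 [346.26799502 163.37302996] [364.3694005  180.01851134]
0 [347.30133941 163.26745881] [365.40900409 179.90172346]
3 [348.33360725 163.16199731] [366.44750802 179.78505961]
seen left u 349.9 bottom v 177.5
finger [array([361.7, 176.9]), array([356.1, 177.5])]
finger [array([363.2, 179.4]), array([357.5, 180. ])]
seen finger u [355.1, 365.9] v 177.1
```

```bash
python3 - <<'E'
from h import *
p,R,s=pose();S=np.load('pics/s4.npz')
yaw=np.radians(4);e=np.array([np.cos(yaw),np.sin(yaw),0])
for dx in(0,5,8):
  for dr in(0,5,10):
    b=np.radians(dr);ex=e*np.cos(b)-np.array([0,0,np.sin(b)]);ez=e*np.sin(b)+np.array([0,0,np.cos(b)])
    C=p+dx*.001*e+[0,0,.0034]-.012*ez
    print(dx,dr,'end low',proj(S,C+.083*ex+.006*ez).round(1),'end top',proj(S,C+.083*ex+.035*ez).round(1),'coll left bot',proj(S,C-.024*ex).round(1),'left top',proj(S,C-.024*ex+.024*ez).round(1))
im=cv2.resize(S['pixels'][150:200,335:400,::-1],(780,600),interpolation=cv2.INTER_CUBIC);cv2.imwrite('pics/c7.png',im)
E
```

```text
0 0 end low [384.3 170.3] end top [385.6 161.4] coll left bot [347.7 176.1] left top [348.3 168.7]
0 5 end low [383.7 172.5] end top [385.8 163.6] coll left bot [347.4 175.4] left top [348.7 168. ]
0 10 end low [382.9 174.7] end top [385.8 165.8] coll left bot [347.2 174.8] left top [349.2 167.3]
5 0 end low [386.  170.1] end top [387.3 161.2] coll left bot [349.4 175.9] left top [350.  168.5]
5 5 end low [385.4 172.3] end top [387.5 163.4] coll left bot [349.1 175.3] left top [350.5 167.8]
5 10 end low [384.6 174.5] end top [387.5 165.7] coll left bot [348.9 174.6] left top [351.  167.1]
8 0 end low [387. 170.] end top [388.3 161.1] coll left bot [350.4 175.8] left top [351.1 168.4]
8 5 end low [386.4 172.2] end top [388.5 163.3] coll left bot [350.2 175.1] left top [351.5 167.7]
8 10 end low [385.6 174.4] end top [388.5 165.6] coll left bot [349.9 174.5] left top [352. 167.]
```

View pics/c7.png

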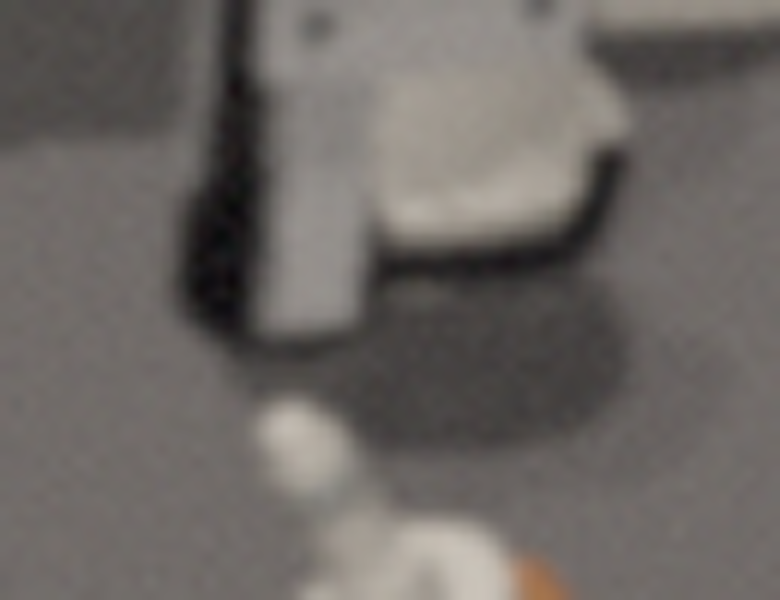

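The side view shows the hook held level, its arm pointing +x and its centre about 5 mm ahead of the TCP. The predicted peg tip and flange pixels match what is seen. I now feed the hook on along the peg axis.

Call:
step_arm --jaw '[1, 1, 1, 1]' --pt "0.4 -0.04 -0.06" --pt "0.4 -0.04 -0.06" --pt "0.4 0 0" --pt "0.1 0 0" --roll '[0, 0, 0, 0]' --newtons 6

```text
time: 10.73
ee_pos: [0.6139, -0.0341, 0.1567]
ee_rot: [0.379, 1.567, -2.696]
contact_force: [-0.0, -0.1, -0.8]
finger_gap: 0.0488
```

Call:
step_arm --jaw '[1, 1, 1, 1, 1]' --pt "0.25 0 -0.14" --pt "0.25 0 -0.14" --pt "0.25 0 -0.14" --pt "0.25 0 -0.14" --pt "0.25 0 -0.14" --roll '[0, 0, 0, 0, 0]'

```text
time: 11.15
ee_pos: [0.6286, -0.0337, 0.1288]
ee_rot: [0.15, 1.566, -2.927]
contact_force: [-1.9, 3.6, 1.7]
finger_gap: 0.0483
```

```bash
cat >> h.py <<'E'
Y=np.radians(4);PO=np.array([.659,-.027,.08]);PZ=np.array([-.5*np.cos(Y),-.5*np.sin(Y),.866]);PX=np.array([np.cos(Y)*.866,np.sin(Y)*.866,.5]);PY=np.array([-np.sin(Y),np.cos(Y),0])
def inpeg(X): d=np.array(X)-PO; return (1000*np.array([d@PX,d@PY,d@PZ])).round(1)
E
python3 - <<'E'
from h import *
p,R,s=pose();print(p,inpeg(p+[.005,0,.0034]),s['contact_force'],s['finger_gap'])
plan((.659,-.027,.0904),-86,1)
E
```

```text
[ 0.62863246 -0.0337289   0.12879454] [ 3.8 -4.9 58.1] [-1.93009657  3.57846893  1.68720929] 0.0483135115836649
at [ 0.6286 -0.0337  0.1288] yaw -86.3 tilt 0.25 roll/row -0.052
[[1.91, -0.24, -1.55]]
```

Call:
step_arm --jaw '[1, 1, 1, 1, 1]' --pt "0 -0.2 0.1" --pt "0.25 -0.05 -0.1" --pt "0.25 0 -0.12" --pt "0.25 0 -0.14" --pt "0.25 0 -0.14" --roll '[0, 0, 0, 0, 0]'

```text
time: 11.57
ee_pos: [0.6362, -0.0285, 0.1066]
ee_rot: [0.296, 1.565, -2.781]
contact_force: [-0.3, -0.2, 0.5]
finger_gap: 0.0489
```

```bash
python3 - <<'E'
from h import *
p,R,s=pose();print(p,inpeg(p+[.005,0,.0034]),s['contact_force'],s['finger_gap'])
S=snap('side','s5')
im=cv2.resize(S['pixels'][150:210,335:405,::-1],(700,600),interpolation=cv2.INTER_CUBIC);cv2.imwrite('pics/c8.png',im)
E
```

```text
[ 0.63623648 -0.02850775  0.10659292] [-0.4 -0.3 34.9] [-0.30013804 -0.15020589  0.46593332] 0.04894199522238271
```

View pics/c8.png

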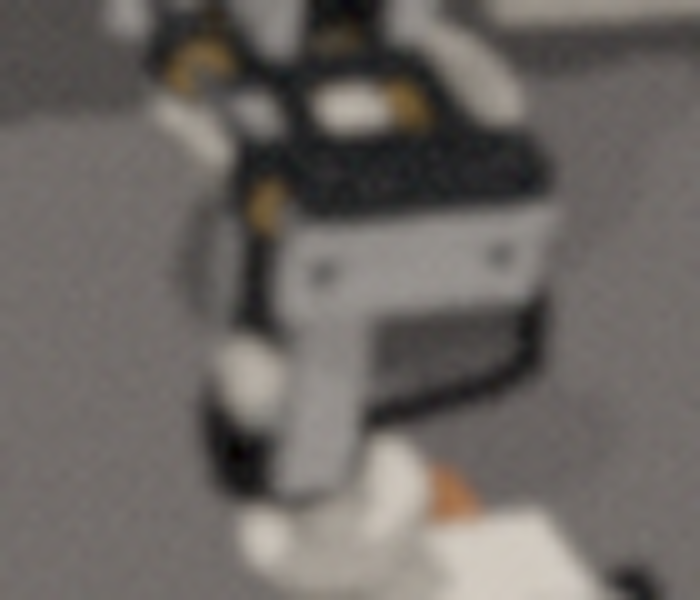

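The hook is on the peg. The tip shows above the ring at (250,380) and the arm is tilting up as it should, so I continue down.

Call:
step_arm --jaw '[1, 1, 1, 1, 1]' --pt "0.2 0 -0.12" --pt "0.2 0 -0.12" --pt "0.2 0 -0.12" --pt "0.2 0 -0.12" --pt "0 0 0" --roll '[0, 0, 0, 0, 0]'

```text
time: 12.03
ee_pos: [0.6475, -0.0274, 0.0875]
ee_rot: [0.35, 1.565, -2.726]
contact_force: [-0.6, 1.2, 1.1]
finger_gap: 0.0489
```

```bash
python3 - <<'E'
from h import *
p,R,s=pose();print(p,inpeg(p+[.005,0,.0034]),s['contact_force'],s['finger_gap'])
E
```

```text
[ 0.64750875 -0.02744973  0.08747638] [-0.2  0.  12.7] [-0.58759142  1.16671322  1.1448213 ] 0.04894431372880709
```

Call:
step_arm --jaw '[1, 1, 0.3, 0.3, 0.3]' --pt "0.15 0 -0.08" --pt "0.1 0 -0.05" --pt "0 0 0" --pt "0 0 0" --pt "0 0 0" --roll '[0, 0, 0, 0, 0]'

```text
time: 12.45
ee_pos: [0.6505, -0.0277, 0.0822]
ee_rot: [0.366, 1.565, -2.71]
contact_force: [-0.5, -0.4, 0.1]
finger_gap: 0.0644
```

Call:
step_arm --jaw '[0.3, 0.3, 0.3, 0.3, 0.3]' --pt "-0.2 0 0" --pt "-0.5 0 0" --pt "-0.8 0 0.2" --pt "-1 0 0.4" --pt "-1 0 0.4" --roll '[0, 0, 0, 0, 0]'

```text
time: 12.87
ee_pos: [0.6292, -0.0289, 0.1546]
ee_rot: [0.317, 1.56, -2.76]
contact_force: [0.4, -0.1, 0.4]
finger_gap: 0.0657
```

Call:
step_arm --jaw '[0.3, 0.3, 0.3, 0.3, 0.3]' --pt "-1 0 0.4" --pt "0 -1 0.2" --pt "0 -1 0.2" --pt "0 -1 0.2" --pt "0 -1 0.2" --roll '[0, 0, 0, 0, 0]'

```text
time: 13.28
ee_pos: [0.6002, 0.0446, 0.1887]
ee_rot: [2.741, 1.569, -0.346]
contact_force: [-1.1, 0.3, -0.4]
finger_gap: 0.0658
```

```bash
python3 - <<'E'
from h import *
p,R,s=pose();print(p,s['contact_force'],s['finger_gap'])
T=snap('top','t6');S=snap('side','s6')
for tag,dz in(('home',0),('5mm up',.005)):
  th=np.linspace(0,6.28,60);o=PO+dz*PZ
  ring=np.array([proj(S,o+.024*PZ+.024*(np.cos(t)*PX+np.sin(t)*PY)) for t in th]);print(tag,'ring top',ring.min(0).round(1),ring.max(0).round(1),'tip',proj(S,o+.083*PX+.035*PZ).round(1),'elbow low',proj(S,o+.083*PX+.006*PZ).round(1), 'coll left bot',proj(S,o-.024*PX).round(1))
up=lambda c,b:cv2.resize(c['pixels'][b[1]:b[3],b[0]:b[2],::-1],(400,400),interpolation=cv2.INTER_CUBIC)
cv2.imwrite('pics/c9.png',np.hstack([up(T,(294,127,354,187)),up(S,(350,160,400,210))]))
plan((.487,.296,.16),31,20,True)
E
```

```text
[0.60018054 0.04462762 0.18868395] [-1.0696221   0.28954255 -0.38254064] 0.06578608672993276
home ring top [357.5 188.9] [372.8 201.5] tip [388.8 178. ] elbow low [392.3 184.7] coll left bot [361.2 204.5]
5mm up ring top [356.8 187.8] [372.1 200.3] tip [388.1 176.8] elbow low [391.7 183.6] coll left bot [360.6 203.4]
at [0.6001 0.0475 0.1883] yaw -86.6 tilt 0.06 roll/row -1.176
[[0.07, -0.7, 0.1], [0.07, -0.7, 0.05], [0.07, -0.7, -0.01], [0.07, -0.7, -0.06], [0.07, -0.69, -0.12]]
[[0.07, -0.68, -0.17], [0.07, -0.66, -0.22], [0.07, -0.64, -0.27], [0.07, -0.61, -0.32], [0.07, -0.58, -0.37]]
[[0.07, -0.55, -0.41], [0.07, -0.51, -0.45], [0.07, -0.48, -0.49], [0.07, -0.43, -0.53], [0.07, -0.39, -0.56]]
[[0.07, -0.34, -0.58], [0.07, -0.3, -0.61], [0.07, -0.25, -0.63], [0.07, -0.2, -0.64], [0.07, -0.14, -0.66]]
```

View pics/c9.png

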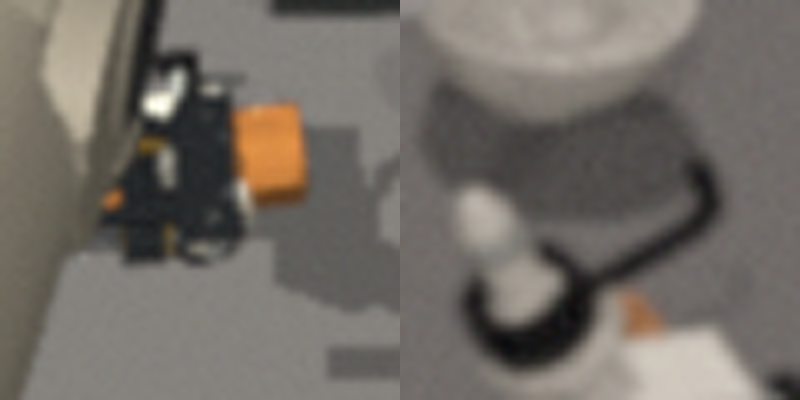

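The side view shows the ring seated on the flange, its left edge at u≈357.4 (357.5 predicted), and the arm tip at (387,179) (predicted (388.8,178)). The hook is home, so I go to the lid.

```bash
python3 - <<'E'
from h import *
plan((.488,.298,.12),-86,16)
E
```

```text
at [0.6001 0.0475 0.1883] yaw -86.6 tilt 0.06 roll/row -0.008
[[0.21, -0.8, 0.3], [0.21, -0.8, 0.3], [0.21, -0.8, 0.3], [0.21, -0.8, 0.3], [0.21, -0.8, 0.3]]
[[0.21, -0.8, 0.3], [0.21, -0.8, 0.3], [0.21, -0.8, 0.3], [0.21, -0.8, 0.3], [0.21, -0.8, 0.3]]
[[0.21, -0.8, 0.3], [0.21, -0.8, 0.3], [0.21, -0.8, 0.3], [0.21, -0.8, 0.3], [0.21, -0.8, 0.3]]
[[0.21, -0.8, 0.3]]
```

Call:
step_arm --jaw '[0, 0, 0, 0, 0]' --pt "0.2 -0.8 0.3" --pt "0.2 -0.8 0.3" --pt "0.2 -0.8 0.3" --pt "0.2 -0.8 0.3" --pt "0.2 -0.8 0.3" --roll '[0, 0, 0, 0, 0]'

```text
time: 13.8
ee_pos: [0.5661, 0.1226, 0.1748]
ee_rot: [-2.837, 1.563, 0.358]
contact_force: [-0.3, 0.5, 0.4]
finger_gap: 0.0934
```

Call:
step_arm --jaw '[0, 0, 0, 0, 0]' --pt "0.2 -0.8 0.3" --pt "0.2 -0.8 0.3" --pt "0.2 -0.8 0.3" --pt "0.2 -0.8 0.3" --pt "0.2 -0.8 0.3" --roll '[0, 0, 0, 0, 0]'

```text
time: 14.22
ee_pos: [0.5316, 0.201, 0.1598]
ee_rot: [-2.639, 1.558, 0.551]
contact_force: [-0.1, 0.3, -0.2]
finger_gap: 0.094
```

Call:
step_arm --jaw '[0, 0, 0, 0, 0]' --pt "0.2 -0.8 0.3" --pt "0.2 -0.8 0.3" --pt "0.2 -0.8 0.3" --pt "0.2 -0.8 0.3" --pt "0.1 -0.4 0.15" --roll '[0, 0, 0, 0, 0]'

```text
time: 14.63
ee_pos: [0.5008, 0.2737, 0.1466]
ee_rot: [-2.489, 1.554, 0.699]
contact_force: [-0.3, -0.2, -0.8]
finger_gap: 0.094
```

```bash
python3 - <<'E'
from h import *
plan((.488,.298,.085),-86,3)
E
```

```text
at [0.5008 0.2737 0.1466] yaw -87.3 tilt 0.97 roll/row -0.088
[[1.03, -0.4, 0.21], [1.03, -0.41, 0.21], [1.03, -0.41, 0.2]]
```

Call:
step_arm --jaw '[0, 0, 0, 0, 0]' --pt "0.5 -0.5 0.25" --pt "0.5 -0.5 0.25" --pt "0.6 -0.15 0.08" --pt "0.6 0 0" --pt "0.6 0 0" --roll '[-0.1, -0.1, -0.1, 0, 0]'

```text
time: 15.05
ee_pos: [0.489, 0.299, 0.0892]
ee_rot: [-2.48, 1.549, 0.738]
contact_force: [0.6, 0.1, 0.8]
finger_gap: 0.0941
```

```bash
python3 - <<'E'
from h import *
plan((.488,.298,.058),-86,2)
E
```

```text
at [0.489  0.299  0.0892] yaw -85.6 tilt 1.22 roll/row 0.041
[[0.78, 0.03, 0.04], [0.78, 0.03, 0.04]]
```

Call:
step_arm --jaw '[0, 0, 0, 0, 0]' --pt "0.5 0.02 0.03" --pt "0.5 0 0.03" --pt "0.3 0 0" --pt "0.1 0 0" --pt "0 0 0" --roll '[0, 0, 0, 0, 0]'

```text
time: 15.47
ee_pos: [0.488, 0.2944, 0.0541]
ee_rot: [-2.578, 1.555, 0.636]
contact_force: [0.1, -0.3, 1.2]
finger_gap: 0.0939
```

Call:
step_arm --jaw '[1, 1, 1, 1, 1]' --pt "0 0 0" --pt "0 0 0" --pt "0 0 0" --pt "0 0 0" --pt "0 0 0" --roll '[0, 0, 0, 0, 0]' --newtons 25

```text
time: 15.88
ee_pos: [0.4891, 0.2945, 0.0555]
ee_rot: [-2.568, 1.553, 0.645]
contact_force: [-0.0, 0.0, -0.2]
finger_gap: 0.0638
```

Call:
step_arm --jaw '[1, 1, 1, 1, 1]' --pt "0 0 0" --pt "0 0 0" --pt "0 0 0" --pt "0 0 0" --pt "0 0 0" --roll '[0, 0, 0, 0, 0]'

```text
time: 16.3
ee_pos: [0.4893, 0.2952, 0.0562]
ee_rot: [-2.543, 1.552, 0.67]
contact_force: [-0.8, 2.0, -1.7]
finger_gap: 0.0307
```

Call:
step_arm --jaw '[1, 1, 1]' --pt "0 0 0" --pt "0 0 0" --pt "0 0 0" --roll '[0, 0, 0]'

```text
time: 16.55
ee_pos: [0.4893, 0.2953, 0.0563]
ee_rot: [-2.539, 1.551, 0.674]
contact_force: [-0.6, -0.1, -0.7]
finger_gap: 0.0214
```

Call:
step_arm --jaw '[1, 1, 1, 1, 1]' --pt "-0.2 0 0" --pt "-0.5 0 0" --pt "-0.8 0 0" --pt "-0.8 0 0" --pt "-0.6 0 0" --roll '[0, 0, 0, 0, 0]'

```text
time: 16.97
ee_pos: [0.487, 0.2927, 0.116]
ee_rot: [-2.615, 1.557, 0.598]
contact_force: [-0.3, -0.7, -1.7]
finger_gap: 0.0213
```

```bash
python3 - <<'E'
from h import *
print(bot.state()['finger_gap'],bot.state()['contact_force'])
plan((.436,0.0,.09),-86,20)
c=bot.capture('side');print(c['pixels'].shape)
E
```

```text
0.021297078036287404 [-0.26412778 -0.6587551  -1.71926842]
at [0.487  0.2927 0.116 ] yaw -85.9 tilt 0.81 roll/row 0.001
[[0.06, 0.72, 0.18], [0.06, 0.72, 0.18], [0.06, 0.72, 0.18], [0.06, 0.72, 0.18], [0.06, 0.72, 0.18]]
[[0.06, 0.72, 0.18], [0.06, 0.72, 0.18], [0.06, 0.72, 0.18], [0.06, 0.72, 0.18], [0.06, 0.72, 0.18]]
[[0.06, 0.72, 0.18], [0.06, 0.72, 0.18], [0.06, 0.72, 0.18], [0.06, 0.72, 0.18], [0.06, 0.72, 0.18]]
[[0.06, 0.72, 0.18], [0.06, 0.72, 0.18], [0.06, 0.72, 0.18], [0.06, 0.72, 0.18], [0.06, 0.72, 0.18]]
(400, 640, 3)
```

Call:
step_arm --jaw '[1, 1, 1, 1, 1]' --pt "0 0.3 0.08" --pt "0 0.6 0.16" --pt "0 0.8 0.2" --pt "0 0.8 0.2" --pt "0 0.8 0.2" --roll '[0, 0, 0, 0, 0]'

```text
time: 17.43
ee_pos: [0.4744, 0.2228, 0.1168]
ee_rot: [-2.581, 1.554, 0.636]
contact_force: [0.2, 0.3, -1.1]
finger_gap: 0.021
```

Call:
step_arm --jaw '[1, 1, 1, 1, 1]' --pt "0 0.8 0.2" --pt "0 0.8 0.2" --pt "0 0.8 0.2" --pt "0 0.8 0.2" --pt "0 0.8 0.2" --roll '[0, 0, 0, 0, 0]'

```text
time: 17.85
ee_pos: [0.4569, 0.1299, 0.1147]
ee_rot: [-2.509, 1.556, 0.703]
contact_force: [0.7, -0.4, -0.9]
finger_gap: 0.0212
```

Call:
step_arm --jaw '[1, 1, 1, 1, 1]' --pt "0 0.8 0.2" --pt "0 0.8 0.2" --pt "0 0.8 0.2" --pt "0 0.8 0.2" --pt "0 0.6 0.15" --roll '[0, 0, 0, 0, 0]'

```text
time: 18.27
ee_pos: [0.4411, 0.0434, 0.1138]
ee_rot: [-2.475, 1.555, 0.736]
contact_force: [-0.4, -0.2, -1.4]
finger_gap: 0.0215
```

```bash
python3 - <<'E'
from h import *
print(bot.state()['finger_gap'])
plan((.436,0.0,.07),-86,6)
E
```

```text
0.02150724379745252
at [0.4411 0.0434 0.1138] yaw -86.0 tilt 0.93 roll/row -0.0
[[0.36, 0.36, 0.07], [0.36, 0.36, 0.07], [0.36, 0.36, 0.07], [0.36, 0.36, 0.07], [0.36, 0.36, 0.07]]
[[0.36, 0.36, 0.07]]
```

Call:
step_arm --jaw '[1, 1, 1, 1, 1]' --pt "0.3 0.5 0.08" --pt "0.4 0.5 0.08" --pt "0.4 0.5 0.08" --pt "0.4 0.3 0.04" --pt "0.4 0.1 0" --roll '[0, 0, 0, 0, 0]'

```text
time: 18.68
ee_pos: [0.438, -0.0013, 0.0754]
ee_rot: [-2.487, 1.55, 0.722]
contact_force: [0.1, 0.8, -0.4]
finger_gap: 0.0213
```

Call:
step_arm --jaw '[1, 1, 1, 1, 1]' --pt "0.4 0 0" --pt "0.4 0 0" --pt "0.4 0 0" --pt "0.25 0 0" --pt "0.1 0 0" --roll '[0, 0, 0, 0, 0]'

```text
time: 19.1
ee_pos: [0.4377, -0.004, 0.0417]
ee_rot: [-2.501, 1.551, 0.706]
contact_force: [-0.0, 0.2, -1.1]
finger_gap: 0.0213
```

```bash
python3 - <<'E'
from h import *
print(bot.state()['finger_gap'],bot.state()['contact_force'])
plan((.436,0.0,.0243),-86,2)
E
```

```text
0.021285717073957714 [-0.04770692  0.21505868 -1.07256934]
at [ 0.4377 -0.004   0.0417] yaw -86.2 tilt 1.14 roll/row -0.025
[[0.44, -0.1, 0.04], [0.44, -0.1, 0.04]]
```

Call:
step_arm --jaw '[1, 1, 1, 1, 1]' --pt "0.3 0 0.04" --pt "0.25 0 0.04" --pt "0.2 0 0" --pt "0.15 0 0" --pt "0.1 0 0" --roll '[0, 0, 0, 0, 0]'

```text
time: 19.52
ee_pos: [0.4379, -0.0035, 0.0208]
ee_rot: [-2.54, 1.548, 0.668]
contact_force: [-4.1, -0.6, 32.4]
finger_gap: 0.0211
```

```bash
python3 - <<'E'
from h import *
print(bot.state()['finger_gap'],bot.state()['contact_force'],bot.state()['ee_pos'])
E
```

```text
0.021107886411842542 [-4.1265085  -0.60149095 32.38231919] [ 0.43789992 -0.00354766  0.02082415]
```

Call:
step_arm --jaw '[1, 0, 0, 0, 0]' --pt "-0.15 0 0" --pt "0 0 0" --pt "0 0 0" --pt "0 0 0" --pt "0 0 0" --roll '[0, 0, 0, 0, 0]'

```text
time: 19.93
ee_pos: [0.4386, -0.0033, 0.0236]
ee_rot: [-2.558, 1.547, 0.651]
contact_force: [-0.2, -0.3, -0.6]
finger_gap: 0.0449
```

Call:
step_arm --jaw '[0.1, 0.1, 0.1, 0.1, 0.1]' --pt "-0.3 0 0" --pt "-0.6 0 0" --pt "-1 0 0" --pt "-1 0 0" --pt "-1 0 0" --roll '[0, 0, 0, 0, 0]'

```text
time: 20.35
ee_pos: [0.4342, -0.0061, 0.1022]
ee_rot: [-2.468, 1.555, 0.739]
contact_force: [0.5, 0.8, 0.4]
finger_gap: 0.0779
```

Call:
step_arm --jaw '[0.4, 0.4, 0.4, 0.4, 0.4]' --pt "-0.6 -0.5 -0.3" --pt "-0.2 -0.9 -0.3" --pt "0 -1 -0.3" --pt "0 -1 -0.3" --pt "0 -1 -0.3" --roll '[0, 0, 0, 0, 0]'

```text
time: 20.77
ee_pos: [0.4596, 0.0833, 0.1261]
ee_rot: [-2.406, 1.549, 0.792]
contact_force: [-0.8, 0.3, 0.6]
finger_gap: 0.0568
```

```bash
python3 - <<'E'
from h import *
print(bot.state()['finger_gap'],bot.state()['contact_force'],bot.state()['ee_pos'])
T=snap('top','t7');S=snap('side','s7')
print('lid seen region',proj(T,[.437,-.003,.012]),proj(S,[.437,-.003,.042]), 'box centre',proj(T,[.489,.298,.026]),proj(S,[.489,.298,.026]))
up=lambda c,b,w,h:cv2.resize(c['pixels'][b[1]:b[3],b[0]:b[2],::-1],(w,h),interpolation=cv2.INTER_CUBIC)
cv2.imwrite('pics/c10.png',np.hstack([up(T,(210,180,260,235),364,400),up(S,(260,130,360,230),400,400)]))
E
```

```text
0.056763088291701916 [-0.82789914  0.26969096  0.63030937] [0.45959704 0.08332011 0.12608783]
lid seen region [318.20307246 220.82562909] [292.61938581 211.59854065] box centre [237.23010124 207.73457033] [297.70753072 163.29048641]
```

View pics/c10.png

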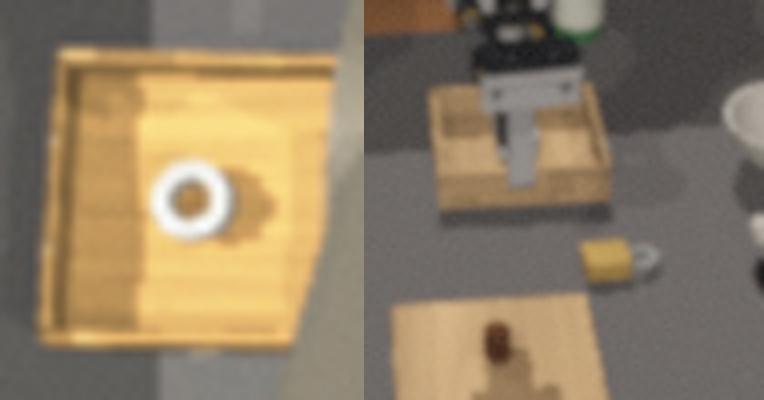

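The collar ring is at top (235.9,207.0) in the open box. The lid lies flat with its knob up; the knob is at side (293,215).

```bash
python3 - <<'E'
from h import *
T=np.load('pics/t7.npz');x0,y0=225,196
im=T['pixels'][y0:y0+23,x0:x0+23].astype(int);m=((im.max(2)-im.min(2)<50)&(im.min(2)>110)).astype(np.uint8)
c=max(cv2.findContours(m,0,2)[0],key=cv2.contourArea);(u,v),r=cv2.minEnclosingCircle(c);print(u+x0,v+y0,r,m.sum())
X=ray(T,u+x0,v+y0,.024);print(X)
plan((X[0],X[1],.06),-86,14)
E
```

```text
236.0 207.5 5.590270042419434 82
[0.49029437 0.30307439 0.024     ]
at [0.4601 0.0852 0.1259] yaw -86.5 tilt 1.26 roll/row -0.007
[[0.25, -0.77, -0.15], [0.25, -0.77, -0.15], [0.25, -0.77, -0.15], [0.25, -0.77, -0.15], [0.25, -0.77, -0.15]]
[[0.25, -0.77, -0.15], [0.25, -0.77, -0.15], [0.25, -0.77, -0.15], [0.25, -0.77, -0.15], [0.25, -0.77, -0.16]]
[[0.25, -0.77, -0.16], [0.25, -0.77, -0.16], [0.25, -0.77, -0.16], [0.25, -0.77, -0.16]]
```

Call:
step_arm --jaw '[0.3, 0.3, 0.3, 0.3, 0.3]' --pt "0 -0.8 -0.15" --pt "0 -0.8 -0.15" --pt "0 -0.8 -0.15" --pt "0 -0.8 -0.15" --pt "0 -0.8 -0.15" --roll '[0, 0, 0, 0, 0]'

```text
time: 21.28
ee_pos: [0.4699, 0.1671, 0.1282]
ee_rot: [-2.412, 1.549, 0.786]
contact_force: [0.8, 0.8, 0.1]
finger_gap: 0.0657
```

Call:
step_arm --jaw '[0.3, 0.3, 0.3, 0.3, 0.3]' --pt "0.2 -0.8 -0.15" --pt "0.2 -0.8 -0.15" --pt "0.2 -0.8 -0.15" --pt "0.2 -0.8 -0.15" --pt "0.2 -0.8 -0.15" --roll '[0, 0, 0, 0, 0]'

```text
time: 21.7
ee_pos: [0.4813, 0.2577, 0.1076]
ee_rot: [-2.403, 1.549, 0.797]
contact_force: [-0.3, 0.6, 0.2]
finger_gap: 0.0659
```

```bash
python3 - <<'E'
from h import *
print(bot.state()['finger_gap'])
plan((.491,.303,.06),-86,5)
E
```

```text
0.06588039892248072
at [0.4813 0.2577 0.1076] yaw -86.7 tilt 1.23 roll/row -0.027
[[0.48, -0.44, -0.11], [0.48, -0.44, -0.12], [0.48, -0.44, -0.12], [0.48, -0.44, -0.12], [0.48, -0.44, -0.12]]
```

Call:
step_arm --jaw '[0.3, 0.3, 0.3, 0.3, 0.3]' --pt "0.2 -0.7 -0.15" --pt "0.3 -0.7 -0.15" --pt "0.4 -0.4 -0.15" --pt "0.4 -0.2 -0.1" --pt "0.2 0 0" --roll '[0, 0, 0, 0, 0]'

```text
time: 22.12
ee_pos: [0.4912, 0.3072, 0.0738]
ee_rot: [-2.433, 1.551, 0.771]
contact_force: [0.5, 0.5, -0.3]
finger_gap: 0.0656
```

```bash
python3 - <<'E'
from h import *
plan((.491,.303,.016),-86,4)
E
```

```text
at [0.4912 0.3072 0.0738] yaw -86.4 tilt 1.15 roll/row -0.022
[[0.72, 0.06, 0.02], [0.72, 0.06, 0.02], [0.72, 0.06, 0.02], [0.72, 0.06, 0.02]]
```

Call:
step_arm --jaw '[0.3, 0.3, 0.3, 0.3, 0.3]' --pt "0.7 0.06 0" --pt "0.7 0.06 0" --pt "0.7 0.06 0" --pt "0.4 0 0" --pt "0 0 0" --roll '[0, 0, 0, 0, 0]'

```text
time: 22.53
ee_pos: [0.4923, 0.3005, 0.0187]
ee_rot: [-2.485, 1.553, 0.714]
contact_force: [0.6, -0.7, 1.2]
finger_gap: 0.0658
```

```bash
python3 - <<'E'
from h import *
print(bot.state()['contact_force'])
plan((.491,.303,.012),-86,1)
E
```

```text
[ 0.60138893 -0.74723886  1.20610013]
at [0.4923 0.3005 0.0187] yaw -86.7 tilt 1.01 roll/row -0.136
[[0.33, -0.12, 0.06]]
```

Call:
step_arm --jaw '[0.3, 1, 1, 1, 1]' --pt "0.3 -0.1 0.05" --pt "0 0 0" --pt "0 0 0" --pt "0 0 0" --pt "0 0 0" --roll '[0, 0, 0, 0, 0]' --newtons 12

```text
time: 22.95
ee_pos: [0.492, 0.3018, 0.0133]
ee_rot: [-2.492, 1.552, 0.705]
contact_force: [-0.5, -0.2, 0.0]
finger_gap: 0.0424
```

Call:
step_arm --jaw '[1, 1, 1, 1, 1]' --pt "0 0 0" --pt "0 0 0" --pt "0 0 0" --pt "0 0 0" --pt "0 0 0" --roll '[0, 0, 0, 0, 0]'

```text
time: 23.37
ee_pos: [0.4923, 0.3026, 0.0144]
ee_rot: [-2.472, 1.55, 0.726]
contact_force: [0.5, -0.2, -0.6]
finger_gap: 0.0396
```

```bash
python3 - <<'E'
from h import *
print(bot.state()['contact_force'],bot.state()['finger_gap'])
plan((.491,.303,.012),-86,1)
T=snap('top','t8')
x0,y0=225,196
im=T['pixels'][y0:y0+23,x0:x0+23].astype(int);m=((im.max(2)-im.min(2)<50)&(im.min(2)>110)).astype(int);print('\n'.join(''.join('.#'[k] for k in r) for r in m))
E
```

```text
[ 0.45178463 -0.17190002 -0.63886327] 0.039597583973741246
at [0.4923 0.3026 0.0144] yaw -86.8 tilt 1.17 roll/row -0.15
[[0.12, -0.02, 0.07]]
.......................
.......................
.......................
.......................
.......................
.......................
.......................
.......................
.......................
.......................
.......................
.......................
.......................
.......###.............
.......#####...........
........####...........
..........###..........
.......................
.......................
.......................
.......................
.......................
.......................
```

Call:
step_arm --jaw '[1, 1, 1, 1, 1]' --pt "-0.3 0 0" --pt "-0.6 0 0" --pt "-1 0 0" --pt "-1 0 0" --pt "-1 0 0" --roll '[0, 0, 0, 0, 0]' --newtons 15

```text
time: 23.83
ee_pos: [0.4894, 0.2994, 0.0945]
ee_rot: [-2.53, 1.557, 0.666]
contact_force: [0.5, -0.7, -0.4]
finger_gap: 0.0394
```

Call:
step_arm --jaw '[1, 1, 1, 1, 1]' --pt "-1 0 0" --pt "-1 0 0" --pt "-1 0 0" --pt "-0.9 0 0" --pt "-0.5 0 0" --roll '[0, 0, 0, 0, 0]'

```text
time: 24.25
ee_pos: [0.489, 0.2967, 0.1932]
ee_rot: [-2.489, 1.554, 0.704]
contact_force: [0.9, 0.3, 0.6]
finger_gap: 0.0394
```

```bash
python3 - <<'E'
from h import *
print(bot.state()['contact_force'],bot.state()['finger_gap'])
plan((.628,-.0295,.19),-86,20)
E
```

```text
[0.94392317 0.34307234 0.59312396] 0.039392278301371646
at [0.489  0.2967 0.1932] yaw -87.0 tilt 0.96 roll/row -0.01
[[0.0, 0.83, -0.3], [0.0, 0.83, -0.3], [0.0, 0.83, -0.3], [0.0, 0.83, -0.3], [0.0, 0.83, -0.3]]
[[0.0, 0.83, -0.3], [0.0, 0.83, -0.3], [0.0, 0.83, -0.3], [0.0, 0.83, -0.3], [0.0, 0.83, -0.3]]
[[0.0, 0.84, -0.3], [0.0, 0.84, -0.3], [0.0, 0.84, -0.3], [0.0, 0.84, -0.3], [0.0, 0.84, -0.29]]
[[0.0, 0.84, -0.29], [0.0, 0.84, -0.29], [0.0, 0.84, -0.29], [0.0, 0.84, -0.29], [0.0, 0.84, -0.29]]
```

Call:
step_arm --jaw '[1, 1, 1, 1, 1]' --pt "-0.1 0.4 -0.15" --pt "-0.1 0.8 -0.3" --pt "0 0.83 -0.3" --pt "0 0.83 -0.3" --pt "0 0.83 -0.3" --roll '[0, 0, 0, 0, 0]'

```text
time: 24.67
ee_pos: [0.5206, 0.2212, 0.1981]
ee_rot: [-2.419, 1.552, 0.78]
contact_force: [0.5, 0.3, -0.6]
finger_gap: 0.0393
```

Call:
step_arm --jaw '[1, 1, 1, 1, 1]' --pt "0 0.83 -0.3" --pt "0 0.83 -0.3" --pt "0 0.83 -0.3" --pt "0 0.83 -0.3" --pt "0 0.83 -0.3" --roll '[0, 0, 0, 0, 0]'

```text
time: 25.08
ee_pos: [0.5555, 0.1261, 0.1938]
ee_rot: [-2.367, 1.558, 0.826]
contact_force: [0.4, 0.1, -0.2]
finger_gap: 0.0396
```

Call:
step_arm --jaw '[1, 1, 1, 1, 1]' --pt "0 0.83 -0.3" --pt "0 0.83 -0.3" --pt "0 0.83 -0.3" --pt "0 0.83 -0.3" --pt "0 0.6 -0.2" --roll '[0, 0, 0, 0, 0]'

```text
time: 25.5
ee_pos: [0.5861, 0.0338, 0.1894]
ee_rot: [-2.106, 1.565, 1.08]
contact_force: [0.2, 0.1, 0.2]
finger_gap: 0.0395
```

```bash
python3 - <<'E'
from h import *
print(bot.state()['contact_force'],bot.state()['finger_gap'])
plan((.627,-.0295,.18),-86,5)
E
```

```text
[0.20867027 0.13074127 0.18539984] 0.03947273933376709
at [0.5861 0.0338 0.1894] yaw -87.5 tilt 0.36 roll/row -0.059
[[0.09, 0.65, -0.38], [0.09, 0.65, -0.38], [0.09, 0.66, -0.37], [0.09, 0.66, -0.37], [0.09, 0.66, -0.37]]
```

Call:
step_arm --jaw '[1, 1, 1, 1, 1]' --pt "0 0.7 -0.4" --pt "0 0.65 -0.4" --pt "0.1 0.6 -0.38" --pt "0.1 0.5 -0.38" --pt "0.1 0.2 -0.2" --roll '[-0.1, -0.1, -0.1, 0, 0]'

```text
time: 25.92
ee_pos: [0.6218, -0.0327, 0.1792]
ee_rot: [-0.824, 1.567, 2.379]
contact_force: [-1.2, 0.5, -0.6]
finger_gap: 0.0396
```

Call:
step_arm --jaw '[1, 1]' --pt "0 0 0" --pt "0 0 0" --roll '[0, 0]'

```text
time: 26.08
ee_pos: [0.6208, -0.0365, 0.1775]
ee_rot: [-0.283, 1.565, 2.916]
contact_force: [-0.4, 0.9, -0.9]
finger_gap: 0.0392
```

```bash
python3 - <<'E'
from h import *
plan((.627,-.0295,.165),-86,2)
p,R,s=pose()
S=snap('side','s9')
# collar silhouette prediction
th=np.linspace(0,6.28,60)
for dx in(-4,-2,0,2,4):
    h=np.array([proj(S,p+[dx*.001+.02*np.cos(t),.02*np.sin(t),z]) for t in th for z in(-.0084,.0116)]);print(dx,h.min(0).round(1),h.max(0).round(1))
print('tcp',proj(S,p),'hook ring pixel check only')
u,v=proj(S,p).astype(int)
im=S['pixels'][v-20:v+12,u-16:u+20].astype(int)
g=im.sum(2)//3
for i,r in enumerate(g): print(v-20+i,' '.join('%3d'%k for k in r))
E
```

```text
at [ 0.6208 -0.0365  0.1775] yaw -86.7 tilt 0.31 roll/row -0.072
[[0.31, -0.16, -0.17], [0.31, -0.16, -0.17]]
-4 [350.5 167.8] [365.6 181.7]
-2 [351.2 167.8] [366.3 181.6]
0 [351.9 167.7] [367.  181.6]
2 [352.6 167.7] [367.7 181.5]
4 [353.3 167.6] [368.4 181.5]
tcp [359.34158931 175.07290547] hook ring pixel check only
155  75  78  79  77  78  79  95 122 152 159 152 138 123 100  62  46  80 117 134 129 113 100 112 132 142 143 142 142 144 146 144 145 144 142 144 143
156  77  75  77  76  73  80 101 140 158 153 143 136 121  97  59  50  87 121 139 136 122 119 130 137 141 144 144 143 143 144 144 143 144 143 144 143
157  76  73  79  76  76  81 112 154 165 151 140 133 121  95  62  56  93 124 138 139 134 134 141 142 143 144 144 144 145 142 143 145 144 146 142 142
158  77  76  78  79  77  81 112 154 165 151 137 129 115  93  59  54  88 121 139 142 137 136 140 143 140 140 145 143 143 145 144 142 143 142 141 143
159  76  77  74  80  72  79 107 147 161 151 134 126 108  87  56  43  78 109 128 138 136 133 135 138 137 136 140 145 147 147 147 144 145 143 141 141
160  79  79  80  75  78  82 102 135 155
[... 3256 characters left out ...]
 108 104  95  88  84  86  96  98  92  89  80  79  76  77  78  71  69  68  67  67  64  65  63  63  68  66  63
183 107 110 106 108 108 108 106 108 109 106 108 105  98  97 108 126 130 117 100  83  75  76  74  78  70  70  66  66  67  67  71  72  67  67  70  65
184 105 107 109 108 106 108 109 109 107 109 107 110 107 117 142 164 167 154 134 112  92  81  77  76  69  70  67  67  67  71  69  72  73  71  61  66
185 105 109 108 109 108 107 109 107 110 107 107 108 112 132 160 179 180 173 157 142 119  90  77  70  70  69  64  67  66  70  74  71  72  66  66  64
186 107 109 108 110 109 107 107 108 110 107 107 107 114 133 160 173 178 175 170 158 138 109  82  75  71  71  73  71  70  71  79  72  76  72  71  74
```

Call:
step_arm --jaw '[1, 1, 1, 1]' --pt "0.3 -0.2 -0.18" --pt "0.3 -0.15 -0.15" --pt "0.3 -0.05 0" --pt "0 0 0" --roll '[-0.1, 0, 0, 0]'

```text
time: 26.47
ee_pos: [0.6264, -0.0243, 0.1576]
ee_rot: [-0.508, 1.565, 2.703]
contact_force: [0.2, -0.1, -0.6]
finger_gap: 0.039
```

```bash
python3 - <<'E'
from h import *
plan((.627,-.0295,.154),-86,1);p,R,s=pose();print(s['contact_force'],inpeg(p+[0,0,.0016]))
E
```

```text
at [ 0.6264 -0.0243  0.1576] yaw -86.0 tilt 0.36 roll/row 0.005
[[0.18, 0.26, -0.01]]
[ 0.17471486 -0.08380212 -0.59392781] [11.6  4.9 84.7]
```

Call:
step_arm --jaw '[1, 1, 1]' --pt "0.1 0.18 0" --pt "0.1 0 0" --pt "0 0 0" --roll '[0, 0, 0]'

```text
time: 26.72
ee_pos: [0.6263, -0.0268, 0.1525]
ee_rot: [-0.445, 1.564, 2.769]
contact_force: [-0.3, 0.3, 0.2]
finger_gap: 0.0393
```

```bash
python3 - <<'E'
from h import *
plan((.627,-.0295,.150),-86,1);p,R,s=pose();print(s['contact_force'],inpeg(p+[0,0,.0016]))
E
```

```text
at [ 0.6263 -0.0268  0.1525] yaw -85.9 tilt 0.41 roll/row 0.029
[[0.13, 0.14, -0.03]]
[-0.31288282  0.2839019   0.17955918] [ 8.8  2.5 80.5]
```

Call:
step_arm --jaw '[1, 1, 1]' --pt "0.2 0.12 0" --pt "0.2 0 -0.05" --pt "0.1 0 0" --roll '[0, 0, 0]'

```text
time: 26.97
ee_pos: [0.6278, -0.0296, 0.1423]
ee_rot: [-0.541, 1.565, 2.673]
contact_force: [-0.9, 0.9, 0.4]
finger_gap: 0.0393
```

```bash
python3 - <<'E'
from h import *
plan((.627,-.0295,.150),-86,1);p,R,s=pose();print(s['contact_force'],inpeg(p+[0,0,.0016]))
E
```

```text
at [ 0.6278 -0.0296  0.1423] yaw -85.9 tilt 0.36 roll/row 0.027
[[-0.38, -0.01, 0.04]]
[-0.93530193  0.94853191  0.36122636] [ 4.8 -0.4 71. ]
```

Call:
step_arm --jaw '[1, 1, 1, 1, 1]' --pt "0.15 0 -0.06" --pt "0.15 0 -0.06" --pt "0.15 0 -0.06" --pt "0.1 0 -0.05" --pt "0 0 0" --roll '[0, 0, 0, 0, 0]' --newtons 8

```text
time: 27.38
ee_pos: [0.6327, -0.0303, 0.1307]
ee_rot: [-0.54, 1.564, 2.672]
contact_force: [-0.4, 2.1, 0.9]
finger_gap: 0.0389
```

```bash
python3 - <<'E'
from h import *
p,R,s=pose();print(p,s['contact_force'],s['ft_torque'],inpeg(p+[0,0,.0016]))
E
```

```text
[ 0.63270533 -0.03027498  0.13073053] [-0.40403919  2.05924082  0.88045199] [0.32996756 0.26961569 0.03959345] [ 3.3 -1.4 58.5]
```

```bash
python3 - <<'E'
from h import *
T=snap('top','t10');S=snap('side','s10')
up=lambda c,b,w,h:cv2.resize(c['pixels'][b[1]:b[3],b[0]:b[2],::-1],(w,h),interpolation=cv2.INTER_CUBIC)
im=up(S,(340,160,390,210),600,600)
f=lambda X:tuple(((proj(S,X)-[340,160]+.5)*12).round(0).astype(int).tolist())
print('tip',f(PO+.07*PZ),'TCP',f(bot.state()['ee_pos']))
for m in(.0585,.066,.034): print(m,[ (q,f(PO+(m+k)*PZ+q*.02*PX)) for k in(-.01,.01) for q in(-1,1)])
cv2.imwrite('pics/c11.png',im)
E
```

```text
tip (231, 301) TCP (263, 335)
0.0585 [(-1, (195, 403)), (1, (340, 319)), (-1, (160, 349)), (1, (307, 263))]
0.066 [(-1, (182, 383)), (1, (328, 298)), (-1, (147, 328)), (1, (294, 241))]
0.034 [(-1, (236, 469)), (1, (379, 386)), (-1, (202, 416)), (1, (347, 331))]
```

View pics/c11.png

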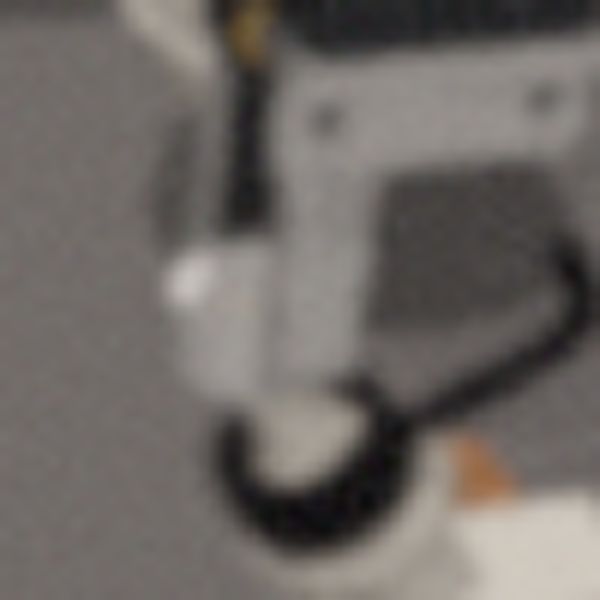

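The view shows the collar over the peg tip, partly tilted, its left edge running from (165,285) to (195,385). The hook is still home below it. I push on with a firmer grip.

Call:
step_arm --jaw '[1, 1, 1, 1]' --pt "0 -0.04 0" --pt "0.2 0 -0.1" --pt "0.2 0 -0.1" --pt "0.2 0 -0.1" --roll '[0, 0, 0, 0]' --newtons 30

```text
time: 27.82
ee_pos: [0.6377, -0.0299, 0.1222]
ee_rot: [-0.742, 1.562, 2.469]
contact_force: [-13.2, 2.8, 30.5]
finger_gap: 0.0387
```

```bash
python3 - <<'E'
from h import *
p,R,s=pose();f=s['contact_force'];print(p,f,'along peg',f@PZ,f@PX,s['ft_torque'],inpeg(p+[0,0,.0016]),s['finger_gap'])
E
```

```text
[ 0.63771099 -0.0298667   0.12220572] [-13.19322529   2.81623634  30.50499869] along peg 32.899647132030836 4.025124101767558 [6.49178853e-01 3.49025347e+00 1.62899130e-03] [ 3.3 -1.4 48.7] 0.03874823189755617
```

Call:
step_arm --jaw '[0.35, 0.35, 0.35, 0.35, 0.35]' --pt "0 0 0" --pt "0 0 0" --pt "0 0 0" --pt "0 0 0" --pt "-0.5 0 0" --roll '[0, 0, 0, 0, 0]'

```text
time: 28.23
ee_pos: [0.6374, -0.0291, 0.1311]
ee_rot: [-0.682, 1.561, 2.53]
contact_force: [0.2, -0.1, -0.2]
finger_gap: 0.0606
```

Call:
step_arm --jaw '[0.35, 0.35, 0.35, 0.35]' --pt "-1 0 0.2" --pt "-1 0 0.2" --pt "-0.7 0 0.1" --pt "-0.2 0 0" --roll '[0, 0, 0, 0]'

```text
time: 28.57
ee_pos: [0.6274, -0.0306, 0.1934]
ee_rot: [-0.551, 1.561, 2.66]
contact_force: [-0.6, -0.9, -0.4]
finger_gap: 0.0609
```

```bash
python3 - <<'E'
from h import *
p,R,s=pose();print(p,s['contact_force'],s['finger_gap'])
S=snap('side','s11')
f=lambda X:proj(S,X).round(1)
th=np.linspace(0,6.28,80)
for m in(.0665,.060,.052,.045,.034):
    h=np.array([proj(S,PO+(m+k)*PZ+.02*(np.cos(t)*PX+np.sin(t)*PY)) for t in th for k in(-.01,.01)]);i=h.argmin(0)
    print(m,'min',h.min(0).round(1),'max',h.max(0).round(1),'left top',f(PO+(m+.01)*PZ-.02*PX),'left bot',f(PO+(m-.01)*PZ-.02*PX))
im=S['pixels'][172:206,346:384].astype(int);g=im.sum(2)//3
print('    ',' '.join('%3d'%k for k in range(346,384)))
for i,r in enumerate(g): print(172+i,' ',' '.join('%3d'%k for k in r))
E
```

```text
[ 0.62739969 -0.03064818  0.19344062] [-0.55256322 -0.86339666 -0.40351046] 0.06091229784522157
0.0665 min [351.4 177.9] max [367.1 193.1] left top [351.7 186.7] left bot [354.6 191.3]
0.06 min [352.3 179.4] max [368.  194.5] left top [352.7 188.2] left bot [355.5 192.8]
0.052 min [353.5 181.3] max [369.1 196.4] left top [353.8 190. ] left bot [356.6 194.6]
0.045 min [354.5 182.9] max [370.1 197.9] left top [354.8 191.6] left bot [357.6 196.1]
0.034 min [356.  185.4] max [371.5 200.4] left top [356.4 194.1] left bot [359.1 198.6]
     346 347 348 349 350 351 352 353 354 355 356 357 358 359 360 361 362 363 364 365 366 367 368 369 370 371 372 373 374 375 376 377 378 379 380 381 382 383
172   107 107 108 111 107 108 105  94  83  76  74  75  84  84  95 108 113 119 131 141 144 143 142 141 141 133 120 115 113 106  96  90  80  74  72  72  78  84
173   109 108 109 108 109 107 102  92  80  75  77  78  77  80  80  94 104 114 127 137 139 139 135 134 130 124 112 100  93  87  79  69  68  68  67  63  74  79
174   107 110 110 108 106 106  97  84  79  74  76  76  77  75  80  84  95 102 119 126 129 1
[... 4264 characters left out ...]
  17  22  21  23  18  42  83 129 157 157 141 127 126 129 140 141 143
202   106 108 106 110 106 108 108 109 104 108 108 104  88  68  43  23  20  24  22  20  23  18  17  23  27  35  67 112 151 164 160 152 151 154 166 169 173 179
203   108 109 107 111 109 107 106 110 109 107 108 109 100  85  62  35  25  16  19  17  23  22  25  23  38  68 105 139 160 164 160 164 174 182 189 192 192 194
204   108 108 111 108 110 107 107 109 111 111 107 107 105 103  87  64  44  27  24  29  25  18  28  53  75 105 135 157 162 158 153 164 179 190 198 198 197 199
205   109 108 107 109 107 106 104 108 107 110 107 109 109 110 109  97  80  58  46  42  52  57  73  93 115 135 153 159 158 150 149 158 171 187 195 197 199 198
```

Call:
step_arm --jaw '[0.35, 0.35, 0.35, 0.35, 0.35]' --pt "0.7 -0.05 0" --pt "0.7 0 0" --pt "0.7 0 0" --pt "0.6 0 0" --pt "0.2 0 0" --roll '[0, 0, 0, 0, 0]'

```text
time: 29.03
ee_pos: [0.6268, -0.028, 0.1287]
ee_rot: [-0.625, 1.56, 2.587]
contact_force: [-0.0, -0.3, 0.3]
finger_gap: 0.0612
```

```bash
python3 - <<'E'
from h import *
plan((.628,-.0295,.129),-86,1);p,R,s=pose();print(s['contact_force'],inpeg(p+[0,0,.003]))
E
```

```text
at [ 0.6268 -0.028   0.1287] yaw -85.9 tilt 0.6 roll/row 0.013
[[-0.02, 0.08, -0.05]]
[-0.03650581 -0.27431235  0.27467824] [-2.   1.3 60.8]
```

Call:
step_arm --jaw '[1, 1, 1, 1, 1]' --pt "0 0 0" --pt "0 0 0" --pt "0 0 0" --pt "0 0 0" --pt "0 0 0" --roll '[0, 0, 0, 0, 0]' --newtons 12

```text
time: 29.45
ee_pos: [0.6255, -0.0299, 0.1259]
ee_rot: [-0.252, 1.558, 2.959]
contact_force: [-1.0, -1.2, -3.7]
finger_gap: 0.0391
```

Call:
step_arm --jaw '[1, 1, 1]' --pt "0.1 0 0.08" --pt "0.12 0 0" --pt "0.12 0 -0.04" --roll '[0, 0, 0]'

```text
time: 29.7
ee_pos: [0.6265, -0.0299, 0.1211]
ee_rot: [-0.438, 1.562, 2.773]
contact_force: [-1.9, -0.7, 5.6]
finger_gap: 0.0389
```

```bash
python3 - <<'E'
from h import *
p,R,s=pose();f=s['contact_force'];print(p,f,'along peg',f@PZ,f@PX,s['ft_torque'],inpeg(p+[0,0,.003]),s['finger_gap'])
E
```

```text
[ 0.62654869 -0.02994675  0.12108164] [-1.90520768 -0.71956409  5.61714803] along peg 5.839830666763817 1.1192150423365392 [-0.35785605  0.64313296  0.03496239] [-6.2 -0.7 54.5] 0.03892273925481938
```

Call:
step_arm --jaw '[1, 1, 1, 1]' --pt "0.15 0 -0.09" --pt "0.15 0 -0.09" --pt "0.15 0 -0.09" --pt "0.15 0 -0.09" --roll '[0, 0, 0, 0]' --newtons 20

```text
time: 30.03
ee_pos: [0.6325, -0.0296, 0.1095]
ee_rot: [-0.542, 1.56, 2.668]
contact_force: [-2.6, -0.9, 3.9]
finger_gap: 0.0388
```

```bash
cat > st.py <<'E'
from h import *
p,R,s=pose();f=s['contact_force'];print(p.round(4),f.round(1),'along peg',(f@PZ).round(1),(f@PX).round(1),s['ft_torque'].round(2),'TCP inpeg',inpeg(p),s['finger_gap'])
E
python3 st.py
```

```text
[ 0.6325 -0.0296  0.1095] [-2.6 -0.9  3.9] along peg 4.7 -0.3 [-0.08  0.7   0.04] TCP inpeg [-8.3 -0.7 38.9] 0.03876676010939776
```

```bash
cat > edge.py <<'E'
from h import *
import sys
S=snap('side',sys.argv[1])
g=S['pixels'].astype(int).sum(2)//3
print('     ',' '.join('%3d'%k for k in range(348,374)))
for v in range(174,204): print(v,' ',' '.join('%3d'%k for k in g[v,348:374]))
E
python3 edge.py s12
```

```text
348 349 350 351 352 353 354 355 356 357 358 359 360 361 362 363 364 365 366 367 368 369 370 371 372 373
174   107 110 109 105  98  84  81  83  96 101  88  56  33  59  96 119 135 138 140 137 139 140 142 138 140 139
175   108 106 108 105  98  82  77  85  96 101  83  53  36  66 100 125 135 134 130 128 133 140 138 139 139 138
176   111 108 108 104  91  79  79  82  95  97  77  44  45  76 111 132 135 124 111 115 130 140 144 143 142 142
177   107 109 105 104  93  82  80  90  98  92  67  46  43  83 117 134 133 114 106 118 133 141 144 145 144 145
178   110 110 109 104  94  86  80  91  99  92  64  42  48  85 122 137 135 125 121 127 139 142 145 145 143 143
179   108 109 109 104  99  86  80  94 103  95  65  41  49  88 119 140 142 134 133 137 143 144 144 142 143 141
180   110 107 110 109 105  93  86  91 105  94  64  34  40  74 115 135 144 137 137 138 141 141 135 133 125 125
181   107 111 107 106 106  99  91  96 102  93  60  35  37  65 107 132 139 135 136 135 135 131 123 105  98  93
182   106 108 105 110 105 105 103 101 105  89  66  51  46  61  94 125 137 136 132 132 131 123 108  84  69  68
183   
[... 1603 characters left out ...]
 134 133 127 116  94  59  31  22  28  34
198   110 108 110 108 108 108 112 106  97  89  96 107 115 113 118 123 131 128 116  91  62  35  24  19  22  44
199   110 109 109 113 109 110 108 109 100  83  69  68  75  80  96 111 118 110  90  66  39  24  22  22  16  46
200   109 109 109 109 110 109 109 110 105  87  65  43  35  38  59  76  79  70  54  31  26  20  21  16  27  59
201   108 107 108 106 108 111 107 109 106  97  80  46  29  21  27  33  35  33  27  24  25  22  11  24  38  84
202   108 109 109 108 109 106 110 108 110 105  91  70  38  24  16  19  25  20  16  14  27  17  23  42  69 112
203   109 111 108 111 110 109 107 108 108 107 103  86  59  30  26  22  20  25  20  17  20  24  45  71 107 140
```

The edge profile puts the collar aligned on the peg with its middle at about 44 mm; the left edge is at u≈354.6. It is moving past the catches and needs about 10 mm more.

Call:
step_arm --jaw '[1, 1, 1, 1]' --pt "0.13 0 -0.08" --pt "0.13 0 -0.08" --pt "0.13 0 -0.08" --pt "0.13 0 -0.08" --roll '[0, 0, 0, 0]'

```text
time: 30.42
ee_pos: [0.6374, -0.0292, 0.0998]
ee_rot: [-0.559, 1.555, 2.652]
contact_force: [-33.1, 4.9, 73.5]
finger_gap: 0.039
```

```bash
python3 st.py; python3 edge.py s13 | awk 'NR==1||NR>10'
```

```text
[ 0.6374 -0.0292  0.0998] [-33.1   4.9  73.5] along peg 80.0 8.4 [1.84 8.29 0.36] TCP inpeg [-8.9 -0.6 28. ] 0.03904000728442781
      348 349 350 351 352 353 354 355 356 357 358 359 360 361 362 363 364 365 366 367 368 369 370 371 372 373
183   109 109 109 107 111 107 103  99 100 110 115 105  83  65  65  95 128 142 144 141 138 142 139 135 132 129
184   108 111 110 109 110 110 106 109 115 126 137 137 126 103  84  98 127 138 144 137 135 137 133 121 105 100
185   106 107 110 109 109 104 110 110 122 140 152 158 155 142 122 110 118 132 137 135 131 133 127 111  87  74
186   111 108 106 112 107 109 107 112 122 139 157 166 166 161 149 128 122 131 135 133 130 130 126 107  83  69
187   109 110 112 109 107 108 109 113 118 138 155 167 170 170 159 139 127 133 138 133 130 128 125 110  86  83
188   108 109 109 108 108 112 109 108 117 134 152 168 169 167 155 138 134 136 138 132 131 131 124 111  98  96
189   106 110 110 110 109 111 108 111 124 137 151 160 163 159 148 135 132 140 138 137 133 129 123 112 103 101
190   109 112 108 107 110 110 110 122 140 150 152 150 148 147 138 130 137 143 146 136 136 1
[... 748 characters left out ...]
 146 145 147 144 140 119  81  40  23  35
198   111 110 110 109 109 110 109 107 106 102 103 118 133 130 127 131 140 143 142 143 136 116  75  35  22  38
199   110 111 107 110 107 112 109 109 104  93  87 101 121 124 117 123 131 135 132 128 123 100  63  25  19  47
200   108 108 110 109 109 109 111 111 108  96  80  78  98 107 103 100 106 105  97  93  84  67  41  21  25  58
201   111 112 110 109 108 108 111 109 109 103  83  68  64  71  65  66  64  64  57  48  39  30  11  28  42  84
202   112 111 109 109 109 110 107 111 110 104  97  82  59  41  27  31  29  33  25  23  17  25  21  42  69 110
203   109 108 107 109 109 108 108 111 107 109 108 100  82  55  23  15  15  12  27  20  10  21  40  65 102 136
```

Call:
step_arm --jaw '[1, 0.35, 0.35, 0.35, 0.35]' --pt "0 0 0" --pt "-0.1 0 0" --pt "0 0 0" --pt "0 0 0" --pt "-0.5 0 0" --roll '[0, 0, 0, 0, 0]'

```text
time: 30.88
ee_pos: [0.6361, -0.0284, 0.1112]
ee_rot: [-0.563, 1.551, 2.648]
contact_force: [-0.3, 0.1, 0.3]
finger_gap: 0.0603
```

Call:
step_arm --jaw '[0.35, 0.35, 0.35, 0.35, 0.35]' --pt "-1 0 0" --pt "-1 0 0" --pt "-1 0 0" --pt "-0.8 0 0" --pt "-0.3 0 0" --roll '[0, 0, 0, 0, 0]'

```text
time: 31.3
ee_pos: [0.637, -0.0293, 0.1979]
ee_rot: [-0.45, 1.549, 2.761]
contact_force: [0.5, -0.2, -0.2]
finger_gap: 0.0611
```

```bash
python3 st.py; python3 edge.py s14 | awk 'NR==1||NR>8'; python3 - <<'E'
from h import *
S=np.load('pics/s14.npz');f=lambda X:proj(S,X).round(1).tolist();th=np.linspace(0,6.28,80)
for m in(.034,.0365,.039):
    h=np.array([proj(S,PO+(m+.01)*PZ+.02*(np.cos(t)*PX+np.sin(t)*PY)) for t in th]);print(m,'top ellipse',h.min(0).round(1),h.max(0).round(1),'bottom-left',f(PO+(m-.01)*PZ-.02*PX))
h=np.array([proj(S,PO+.024*PZ+.024*(np.cos(t)*PX+np.sin(t)*PY)) for t in th]);print('hook top',h.min(0).round(1),h.max(0).round(1))
print('tip',f(PO+.07*PZ))
E
```

```text
[ 0.637  -0.0293  0.1979] [ 0.5 -0.2 -0.2] along peg -0.4 0.3 [0.02 0.1  0.03] TCP inpeg [ 39.8  -0.8 113.1] 0.0610708216299436
      348 349 350 351 352 353 354 355 356 357 358 359 360 361 362 363 364 365 366 367 368 369 370 371 372 373
181   109 111 108 108 105  99  87  79  76  78  74  78  76  73  78  76  76  76  74  76  78  76  72  71  69  66
182   109 106 109 110 104 107  96  88  83  84  87  89  83  81  76  74  75  76  80  80  79  77  74  72  72  70
183   109 108 106 107 107 104 103  96  97 109 126 131 119 100  88  78  73  76  76  79  77  73  74  76  74  74
184   107 109 105 109 110 107 109 108 117 143 162 169 155 134 109  98  80  79  78  76  76  76  79  77  76  74
185   110 110 107 109 107 106 109 112 134 160 180 181 173 160 143 122 107  98  91  83  77  77  78  76  74  78
186   107 107 109 108 109 107 110 112 133 162 175 178 177 169 160 146 139 136 129 109  91  81  80  80  77  78
187   108 105 107 108 107 107 108 110 124 142 163 171 174 169 165 156 157 166 164 147 120  96  89  88  92  90
188   108 107 107 109 109 106 111 108 117 134 152 163 169 167 161 152 157 168 179 172 148 11
[... 1243 characters left out ...]
08 108 108 110 107 112 105  91  77  80 101 115 124 127 119 102  84  57  38  28  19  19  25  58
201   109 108 111 106 109 108 108 106 109 101  81  67  65  72  79  79  73  60  43  28  20  21  20  17  38  84
202   108 107 108 107 108 106 108 107 108 106  97  74  49  35  36  37  32  23  25  23  23  24  19  38  68 112
203   108 107 106 109 109 109 107 106 109 107 103  91  69  44  19  21  24  18  16  19  20  31  40  65 106 138
0.034 top ellipse [356.  185.4] [368.8 195.9] bottom-left [359.1, 198.6]
0.0365 top ellipse [355.7 184.8] [368.5 195.3] bottom-left [358.8, 198.0]
0.039 top ellipse [355.3 184.3] [368.2 194.8] bottom-left [358.5, 197.5]
hook top [357.5 188.9] [372.8 201.5]
tip [358.7, 184.6]
```

```bash
python3 - <<'E'
from h import *
S=np.load('pics/s14.npz');th=np.linspace(0,6.28,120)
for m in(.034,.038,.042):
  for tl in(0,4,8):
    r=Ro.from_rotvec(-np.radians(tl)*PY).as_matrix();z,x=r@PZ,r@PX
    t_=np.array([proj(S,PO+m*PZ+.01*z+.02*(np.cos(t)*x+np.sin(t)*PY)) for t in th]);b=np.array([proj(S,PO+m*PZ-.01*z+.02*(np.cos(t)*x+np.sin(t)*PY)) for t in th])
    print(m,tl,'top L/R u,top v',t_.min(0).round(1),t_[:,0].max().round(1),t_[t_[:,0].argmin()].round(1),'bottom v',b[:,1].max().round(1),'at u',b[b[:,1].argmax(),0].round(1),'bot R',b[:,0].max().round(1))
g=S['pixels'].astype(int).sum(2)/3
for u in range(358,370,2):
  c=g[192:206,u];print(u,'lower edge',192+np.interp(-90,-c,np.arange(14)).round(2) if (np.diff(c)<=0).all() else 192+np.argmax(c<90))
E
```

```text
0.034 0 top L/R u,top v [356.  185.4] 368.8 [356.  192.6] bottom v 200.4 at u 362.9 bot R 371.5
0.034 4 top L/R u,top v [356.  185.3] 368.4 [356. 193.] bottom v 200.5 at u 363.0 bot R 371.5
0.034 8 top L/R u,top v [356.  185.3] 368.0 [356.  193.4] bottom v 200.5 at u 363.0 bot R 371.5
0.038 0 top L/R u,top v [355.4 184.5] 368.3 [355.4 191.7] bottom v 199.5 at u 362.4 bot R 371.0
0.038 4 top L/R u,top v [355.4 184.4] 367.9 [355.4 192.1] bottom v 199.6 at u 362.4 bot R 371.0
0.038 8 top L/R u,top v [355.5 184.3] 367.5 [355.5 192.5] bottom v 199.6 at u 362.5 bot R 371.0
0.042 0 top L/R u,top v [354.9 183.6] 367.8 [354.9 190.8] bottom v 198.6 at u 361.8 bot R 370.5
0.042 4 top L/R u,top v [354.9 183.5] 367.4 [354.9 191.2] bottom v 198.7 at u 361.9 bot R 370.5
0.042 8 top L/R u,top v [354.9 183.4] 366.9 [354.9 191.6] bottom v 198.7 at u 361.9 bot R 370.5
358 lower edge 199
360 lower edge 201
362 lower edge 201
364 lower edge 201
366 lower edge 200
368 lower edge 199
```

Call:
step_arm --jaw '[0.35, 0.35, 0.35, 0.35, 0.35]' --pt "0.8 0 -0.06" --pt "0.9 0 -0.06" --pt "0.9 0 -0.06" --pt "0.8 0 -0.06" --pt "0.4 0 0" --roll '[0, 0, 0, 0, 0]'

```text
time: 31.77
ee_pos: [0.6406, -0.0273, 0.1161]
ee_rot: [-0.543, 1.551, 2.669]
contact_force: [-0.7, 0.2, -0.2]
finger_gap: 0.0612
```

Call:
step_arm --jaw '[0.35]' --pt "0.1 0 0" --roll '[0]'

```text
time: 31.85
ee_pos: [0.6393, -0.0273, 0.1114]
ee_rot: [-0.458, 1.548, 2.753]
contact_force: [-0.1, -1.0, 0.1]
finger_gap: 0.0612
```

```bash
python3 st.py; python3 -c "
from h import *
plan((.642,-.028,.107),-86,1)"
```

```text
[ 0.6393 -0.0273  0.1114] [-0.1 -1.   0.1] along peg 0.2 -0.1 [-0.02  0.16  0.03] TCP inpeg [-1.4  1.1 37. ] 0.061150133978860995
at [ 0.6393 -0.0273  0.1114] yaw -86.0 tilt 1.3 roll/row -0.002
[[0.22, 0.05, -0.14]]
```

Grip the collar and press gently along the peg.

Call:
step_arm --jaw '[0.35, 1, 1, 1, 1]' --pt "0.12 0.05 -0.1" --pt "0 0 0" --pt "0 0 0" --pt "0 0 0" --pt "0 0 0" --roll '[0, 0, 0, 0, 0]' --newtons 25

```text
time: 32.27
ee_pos: [0.6411, -0.0286, 0.1082]
ee_rot: [-0.409, 1.547, 2.801]
contact_force: [0.4, 0.6, -0.3]
finger_gap: 0.0387
```

Call:
step_arm --jaw '[1]' --pt "0 0 0" --roll '[0]'

```text
time: 32.35
ee_pos: [0.6414, -0.0287, 0.1088]
ee_rot: [-0.423, 1.548, 2.788]
contact_force: [-0.0, 0.2, -1.0]
finger_gap: 0.0386
```

```bash
python3 st.py
```

```text
[ 0.6414 -0.0287  0.1088] [-0.   0.2 -1. ] along peg -0.9 -0.5 [-0.04  0.17 -0.05] TCP inpeg [-0.9 -0.4 33.8] 0.03859666923101193
```

Call:
step_arm --jaw '[1, 1]' --pt "0.09 0 -0.05" --pt "0.09 0 -0.05" --roll '[0, 0]'

```text
time: 32.52
ee_pos: [0.6428, -0.0286, 0.1077]
ee_rot: [-0.497, 1.547, 2.714]
contact_force: [-13.3, 2.6, 27.7]
finger_gap: 0.0384
```

```bash
python3 st.py
```

```text
[ 0.6428 -0.0286  0.1077] [-13.3   2.6  27.7] along peg 30.6 2.5 [0.84 3.76 0.02] TCP inpeg [-0.2 -0.5 32.1] 0.038356988802475435
```

A stiff 30 N stop after 1.7 mm means the collar is bottomed on the hook. Release and withdraw.

Call:
step_arm --jaw '[1, 0.35, 0.35, 0.35, 0.35]' --pt "-0.05 0 0" --pt "0 0 0" --pt "0 0 0" --pt "0 0 0" --pt "-0.3 0 0" --roll '[0, 0, 0, 0, 0]'

```text
time: 32.93
ee_pos: [0.6431, -0.0284, 0.1155]
ee_rot: [-0.547, 1.547, 2.664]
contact_force: [-0.5, 0.6, -0.6]
finger_gap: 0.06
```

Call:
step_arm --jaw '[0.35, 0.35, 0.35, 0.35, 0.35]' --pt "-0.8 0 0" --pt "-1 0 0" --pt "-1 0 0" --pt "-1 0 0" --pt "-1 0 0" --roll '[0, 0, 0, 0, 0]'

```text
time: 33.35
ee_pos: [0.6433, -0.0295, 0.2132]
ee_rot: [-0.399, 1.542, 2.811]
contact_force: [-0.3, -0.5, 0.0]
finger_gap: 0.0612
```

Call:
step_arm --jaw '[0.35, 0.35, 0.35, 0.35, 0.35]' --pt "-1 0 0" --pt "-0.5 0 0" --pt "-0.2 0 0" --pt "0 0 0" --pt "0 0 0" --roll '[0, 0, 0, 0, 0]'

```text
time: 33.77
ee_pos: [0.6455, -0.0302, 0.253]
ee_rot: [-0.489, 1.547, 2.721]
contact_force: [0.4, -0.2, -1.1]
finger_gap: 0.0609
```

```bash
python3 st.py; python3 edge.py s15 | awk 'NR==1||(NR>11)'; python3 - <<'E'
from h import *
S=np.load('pics/s15.npz');A=np.load('pics/side0.npz')
d=np.abs(S['pixels'].astype(int)-A['pixels']).sum(2)
for n,X in dict(bowl=(.70,.25,.03),wedge=(.426,-.125,.01),padlock=(.547,.117,.01),torch=(.69,-.2,.02),case=(.6,-.41,.02)).items():
    u,v=proj(S,X).astype(int);print(n,(u,v),'median diff',np.median(d[v-10:v+10,u-15:u+15]))
im=S['pixels'][195:235,270:315].astype(int);m=(im.sum(2)<200);print('knob',np.argwhere(m).mean(0)[::-1]+[270,195],m.sum(),'pred',proj(S,[.438,-.0035,.03]))
E
```

```text
[ 0.6455 -0.0302  0.253 ] [ 0.4 -0.2 -1.1] along peg -1.1 -0.2 [-0.02  0.2   0.06] TCP inpeg [ 74.6  -2.3 156.6] 0.060870781507947364
      348 349 350 351 352 353 354 355 356 357 358 359 360 361 362 363 364 365 366 367 368 369 370 371 372 373
184   108 107 106 108 109 108 107 107 116 141 163 169 154 134 112  97  84  81  77  73  77  74  75  74  77  77
185   106 107 108 108 107 106 109 113 131 162 180 182 172 159 141 124 107  95  91  84  75  76  73  76  78  75
186   107 107 107 107 107 108 109 116 131 157 176 177 175 168 162 150 138 138 131 111  90  80  81  78  80  80
187   111 109 107 107 107 106 108 111 123 143 160 171 173 171 164 157 156 165 162 147 120 101  90  86  90  92
188   108 108 110 108 108 107 109 105 115 134 153 162 171 169 163 151 153 170 175 172 149 118 105 100 100 103
189   108 109 107 111 110 107 108 111 123 138 150 158 163 162 152 141 145 160 180 180 160 126 107 107 105 107
190   110 107 108 110 109 107 108 121 139 151 152 148 148 145 140 133 135 154 176 180 163 127 104 102 105 109
191   108 107 108 109 107 108 114 130 157 168 157 138 131 130 132 125 131 155 175 175 
[... 966 characters left out ...]
122 125 115 104  82  64  36  23  25  19  27  61
201   108 107 109 109 107 110 109 106 104  97  81  60  65  75  78  80  74  53  45  31  20  25  23  25  43  85
202   107 107 107 108 109 108 108 107 107 105  93  67  42  32  31  33  28  22  20  17  16  17  25  39  71 116
203   109 111 107 106 106 108 109 109 106 108 100  82  60  38  14  19  15  16  17  22  22  26  41  66 107 140
bowl (np.int64(357), np.int64(165)) median diff 4.0
wedge (np.int64(293), np.int64(247)) median diff 6.0
padlock (np.int64(321), np.int64(194)) median diff 5.0
torch (np.int64(393), np.int64(254)) median diff 5.0
case (np.int64(384), np.int64(323)) median diff 61.5
knob [292.76 216.4 ] 25 pred [293.01847705 214.84219514]
```

```bash
python3 -c "
from h import *
print(bot.finish_job(), bot.state()['time'])"
```

```text
the job is handed in; nothing more can be done
the job is handed in; nothing more can be done
```

I put the hook back on the peg, moved the lid to the cloth, pushed the locking collar past the catches onto the hook, and handed the job in at about 34 s of the 72 s allowed. No verdict is reported, so what follows rests on my own checks.

**Moves**
- **Hook:** the first grip was off-centre by about 12 mm, so I regripped and fed it down the peg with its arm pointing up-slope.
- **Lid:** I lifted it by the knob, kept it level and set it down at about (0.438, -0.004), roughly 0.3 m from the box. It lies flat, knob up.
- **Collar:** the first push stopped on the catches at 33 N because the collar was tilted. I let go, regripped lower and towards the robot, and it straightened and went past.

**Last checks**
- **Collar seating:** a final push along the peg met a stiff 30 N stop after 1.7 mm, and the collar's image did not change afterwards. Its lower edge is at row about 200.7, against 200.4 predicted for fully home.
- **Collar edge that disagreed:** the left edge of its top face sits about 0.7 pixel (roughly 2 mm) further left than predicted. That is within the camera error, but leaves the exact height uncertain by 1 to 2 mm.
- **Hook seating:** I checked it just after release and its ring and arm tip matched the prediction to within about 2 pixels. I did not measure it separately after the collar went on.
- **High force:** the wrist reached about 80 N for a moment when the collar bottomed. That is under the 120 N limit and was through the fingers, not the gripper's body.
- **Other objects:** the bowl, wedge, padlock and torch areas look unchanged from the start. The patch I compared for the case did differ. It was aimed slightly off the case, so I put it down to the arm's shadow, and nothing went near the case. I did not check the spray or the brush.

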